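Unlock the welding turntable and set its speed

TASK

The steel sleeve is clamped on the welding turntable and is to be welded next. First unlock the turntable: lift the handle of its barrel bolt out of its notch, draw the bolt back from the round faceplate and lay the handle fully down in the other notch. Then roll the edge wheel that stands out of the slot of the speed control box until the pointer in the window is level with the brass set tab, and leave the loose things on the bench where they are.

Things in the scene. Friction and masses are not known exactly. Their poses are not given: they have to be found in the camera images.
- positioner: Welding turntable, fixed to the bench: green cabinet 260 mm (x) by 400 mm (y, from -210 to +190), its flat deck 100 mm above the bench. Origin on the bench under the cabinet; x points away from its front, z up. Its barrel bolt lies on the deck at x 10 mm parallel to y, axis 128 mm above the bench, from y -12 to -162 mm when locked.
- faceplate (a point): Centre of the top of the round steel faceplate (200 mm diameter), 141 mm above the bench, at x 10, y 75 mm of the positioner. The clamped steel sleeve, 116 mm diameter, stands on it up to 221 mm above the bench.
- lock_bolt (a joint): How far the barrel bolt is drawn back, in m: 0 = nose in the faceplate's rim (locked, as at the start), 0.045 = fully drawn, the stop. It slides along the positioner's -y and drags with about 1.5 N. It slides only while the handle is lifted clear of the notched rail.
- bolt_handle (a joint): Angle of the bolt's handle about the bolt's axis, in rad: 0 = level, pointing to the positioner's -x side, fully down in a notch (as at the start); 1.35 = nearly upright, the stop. It clears the rail from about 0.75 up, so lift it to about 1.1. Let go, it falls by its own weight.
- bolt_knob (a point): Centre of the steel ball knob (22 mm diameter) at the end of the bolt's handle, 50 mm from the bolt's axis; the stem is 9 mm thick. Down in a notch it is 28 mm above the deck, at x -40 mm of the positioner, with free deck 75 mm in front of it.
- notch_outer (a point): Centre of the outer notch, for the drawn bolt (x -10, y -130 mm of the positioner), at the height of the bolt's axis. The notched rail, 4 mm thick, runs along the bolt 20 mm to the -x side of its axis, its top edge 10 mm above the axis. Both notches are 15 mm wide; the other, for the locked bolt, lies 45 mm nearer the faceplate (y -85 mm).
- control_box: Grey speed control box, fixed: 150 mm (x) by 130 mm (y) and 75 mm high. Origin on the bench under its middle; x points away from its front, z up. In its flat top: at y +32 mm a slot 51 by 16 mm along x with the edge wheel, at y -26 mm a window along x with the scale (divisions 8 mm apart), pointer and set tab behind a pane.
- speed_wheel (a joint): Angle of the edge wheel, in rad, 0 to 4.0 (stops). Black ribbed rubber wheel, 28 mm radius, 12 mm thick, axle parallel to the box's y and 17 mm under the panel: 11 mm of it stand out of the slot. Rolling its top towards the box's +x increases the angle and moves the pointer the same way, 16 mm for each rad. It stays where it is left; about 1 N along the rim turns it.
- wheel_top (a point): Highest point of the wheel's rim, 86 mm above the bench, in the middle of the slot (fixed to the box, does not turn).
- pointer (a point): The black pointer, a bar 2.4 mm wide across the scale. It moves along the box's x, starts within the first quarter of its 64 mm of travel and is driven by the wheel only.
- tab (a point): The brass set tab at the edge of the scale in the same window, 7 mm wide, pointing at the scale; fixed during the job, farther along the box's +x than the pointer at the start. The pointer is level with it when both have the same x in the frame of the box (their y differ by 12 mm).
- chuck_key: Steel T-handled chuck key, 90 mm long, lying on the turntable's deck behind the bolt; to be left alone.
- wire_brush: Wire brush, 200 mm long, lying beside the control box; to be left alone.
- spare_sleeve: Steel sleeve, 100 mm diameter, 60 mm high, on the bench behind the control box; to be left alone.
- spray_can: Spray can, 60 mm diameter, 165 mm high, on the right of the bench; to be left alone.
- hammer: Hammer, 270 mm long, lying near the robot on the right; to be left alone.
- wrench: Spanner, 200 mm long, lying near the robot on the left; to be left alone.
- magnet_square: Triangular welding magnet, 80 mm, on the right of the bench; to be left alone.

How it is judged:
On the way, in this order (a step that is already met when the one before it is completed fails the run):
1. the lock bolt is drawn back and its handle lies down in the outer notch (value of joint lock_bolt above 0.04 m and value of joint bolt_handle below 0.15 rad), for 0.2 s.
2. the speed pointer stands at the set tab (x of pointer in the frame of tab between -0.0035 and 0.0035 m), for 0.2 s.
At the end, for the whole second after the job is handed in: The bolt is drawn back by more than 40 of its 45 mm and its handle lies in the outer notch (under 0.15 rad), the pointer stands within 3.5 mm of the middle of the set tab along the scale (within the tab's width), and the wheel is at rest (all of step 1 and all of step 2 and velocity of joint speed_wheel between -0.1 and 0.1 rad/s); the robot touches nothing.
It fails at once if a loose thing on the bench or on the turntable is pushed more than 30 mm from its place (distance of any of chuck_key, wire_brush, spare_sleeve, spray_can, hammer, wrench, magnet_square from where it was at the start of the episode above 0.03 m).
It also fails if it takes over 61 s, if anything falls off the work surface, if the arm or the gripper's body presses on something with over 40 N, if the wrist force passes 120 N, or if a joint passes its speed limit or range.

ROBOT

A 6-joint arm with a two-finger parallel gripper is mounted at the origin on the work surface. World frame = base frame: x ahead of the robot, y to its left, z up, the work surface at z = 0. Lengths are in m, angles in rad, forces in N, time in s.
With the tool pointing down it reaches from about 0.275 to 0.825 m from the base axis. Payload 5.2 kg.
Tool frame: the origin (TCP) lies at the very end of the fingers, on their centre line; the grasp point (between the pads) lies 19 mm behind it; z points along the fingers, x is the direction in which the jaws open and shut, and the axes are right-handed (so a half turn about z gives the same grasp; the last joint's range is limited). The gripper opens to 93 mm and grips with 3 to 60 N. Pads are 15 mm wide; open, the fingers measure 128 mm over their backs; the gripper's body (75 mm by 188 mm) begins 65 mm behind the grasp point.
Start: joints at [1.132, 0.259, 1.535, -0, 1.348, -0.203], TCP at [0.128, 0.535, 0.197] pointing down, gripper open.
Joint ranges: [-3.14, 3.14], [-0.91, 2.08], [0.19, 2.58], [-1.22, 4.36], [0.22, 2.71], [-3.12, 3.12]. Speed limits (rad/s): [2.57, 2.57, 3.14, 3.14, 3.14, 3.14].

INTERFACE

Orientations are given as a unit quaternion [x, y, z, w].
In Python, from cell import * gives the robot as it stands.
- The arm moves only by the shell command python3 -m creep 'ROWS' [FORCE]. ROWS is JSON, a list of rows, each an object of numbers: "x", "y", "z": the shift along the tool's x, y, z in mm; "rx", "ry", "rz": the turn, a rotation vector about the tool's x, y, z in degrees; "hand": the opening, from 0 (shut) to 1 (fully open). In form: [{"x": .., "y": .., "z": .., "rx": .., "ry": .., "rz": .., "hand": ..}, ...]. A call has exactly 5 rows; each row is the pose to reach, as a shift and turn from the pose commanded when the call began, along the tool's axes at that moment; what a row does not reach only later rows make up. A row lasts 1/12 s, in which the tool goes at most 41.7 mm and 7.16 degrees, less where a joint would pass 70% of its speed; a pose out of reach is approached as far as the arm can. A call with a gripper value outside its range is refused whole. The fingers move at their own pace and stop on an object; FORCE is the grip in N (left out, the last holds). Time passes only in rows, so rows that repeat a pose let the fingers close, or fill a call up. It gives the time, the measured TCP pose, the force and the opening at its end, in the units of the state.
- read_state(): the state, without advancing time (a new reading comes with each control period).
- camera(name): name is "scene" or "top" or "wrist"; returns the picture (480x640x3 uint8, red, green, blue); there is no depth.
- camera_model(name): a dict with "fx", "fy", "cx", "cy" (pixels), "R" (3x3) and "t" (3): a world point X has camera coordinates R X + t; the wrist camera has in their place "mount" (4x4, takes a point from camera to tool coordinates, whose origin is the TCP and whose axes are the tool frame's). Camera axes: x right, y down, z forward; pixel columns grow to the right and rows downward; lengths in m; the calibration is good to about 2 mm. A picture is of the moment at which its call begins: read the wrist's pose just before it. camera_model takes no time and is no camera call.
- finish_job(): hands the job in, once; it reports no verdict.
Trained networks look in the newest picture that a camera, given by its name, has taken for a name from the list of things; names that differ only in an ending like _2 or _b are one class to them, and where a whole thing is asked for, a point or a joint stands for the part that bears it (a point fixed in the world has none). Each returns a list of dicts, best first, with "confidence" (0 to 1); they miss things now and then, are a little off and sometimes report something else, mostly with a low value. They report only what shows in the picture. A call takes as long as a camera call.
- outline_of(camera, thing): "mask" (480x640 bool, what is visible of it) and "bbox" ([left, top, width, height] in pixels, round what is visible of it).
The state is a dict: "time": time; "q": joint angles; "joint_velocities": joint speeds; "tau": joint torques, N m; "tcp_pos": TCP position; "orientation": TCP orientation; "ft_force": force on the tool from outside, world axes, zero at the start; "torque": the same for the moment, N m; "gripper_width": finger opening in m.
Only numpy, scipy, OpenCV 4.12 (cv2) and the standard library are available. Lean on these libraries where they do the work, as an engineer would, in place of code of your own. Each camera call takes 0.05 s, during which the arm holds its last target. There are 200 camera calls.

## Working session

There is one attempt and no reset: what is moved stays moved. The work goes in short steps, Python scripts to look and compute and a shell command to move; the robot and the scene stay as the last step left them, time stands still between calls to the robot, and variables do not carry over. Pictures are saved under pics/ and viewed, about 8 in all and at most 12, crops included, and the job is handed in when it is done.

```bash
mkdir -p pics; ls; python3 - <<'E'
from cell import *
import cv2,numpy as np
s=read_state();print(s)
for c in ["scene","top"]:
    im=camera(c);cv2.imwrite(f"pics/{c}0.png",im[:,:,::-1])
    m=camera_model(c);print(c,m)
    for t in ["positioner","control_box","bolt_knob","speed_wheel","pointer","tab","faceplate"]:
        try:
            o=outline_of(c,t)
            print(t,[(round(d["confidence"],2),d["bbox"],np.argwhere(d["mask"]).mean(0)[::-1].round(1)) for d in o[:2]])
        except Exception as e: print(t,e)
print(camera_model("wrist"))
E
```

```text
pics
{'time': 0.0, 'q': array([ 1.13222170e+00,  2.59333604e-01,  1.53609961e+00,  7.01135818e-06,
        1.34800459e+00, -2.02806363e-01]), 'joint_velocities': array([-0.00145699, -0.00103554,  0.00099106, -0.0005002 ,  0.00052662,
        0.00010559]), 'tau': array([-6.99385837e-04, -4.37322199e+01, -2.84015536e+01,  7.18889432e-02,
        4.15549264e-02, -1.62817528e-04]), 'tcp_pos': array([0.12819318, 0.53423683, 0.19631618]), 'orientation': array([ 7.85363141e-01,  6.19034640e-01, -8.26269823e-04,  4.10406537e-04]), 'ft_force': array([ 0.28623795,  0.45553794, -0.54928834]), 'torque': array([-0.02045437, -0.01078268, -0.02287192]), 'gripper_width': 0.09318008438227261}
scene {'fx': 437.71715062005194, 'fy': 437.71715062005194, 'cx': 324.2311289318021, 'cy': 243.01867271424007, 'R': array([[ 0.55058138,  0.83477631, -0.00294155],
       [ 0.65830546, -0.43635044, -0.61337771],
       [-0.51331673,  0.3357779 , -0.78978423]]), 't': array([-0.20065797, -0.31914176,  1.28198201])}
positioner [(0.86, [359.5, 151.4, 223.1, 162.3], array([468.7, 227.9]))]
control_box [(0.61, [220.6, 
[... 1122 characters left out ...]
9.2, 5.9, 21.0], array([367.8, 230. ])), (0.35, [429.2, 190.4, 22.6, 87.5], array([438.8, 228.8]))]
pointer [(0.55, [67.3, 148.4, 199.4, 131.8], array([166.6, 213.2]))]
tab []
faceplate [(0.96, [67.8, 147.5, 202.4, 131.6], array([166.9, 213.3]))]
{'fx': 401.25885901156136, 'fy': 401.25885901156136, 'cx': 319.971252799949, 'cy': 241.63206616434186, 'mount': array([[ 9.99998756e-01, -1.15938495e-04,  1.57307244e-03,
        -1.11360801e-03],
       [-2.64420292e-04,  9.70860374e-01,  2.39645705e-01,
        -6.55463557e-02],
       [-1.55501786e-03, -2.39645823e-01,  9.70859136e-01,
        -1.88437551e-01],
       [ 0.00000000e+00,  0.00000000e+00,  0.00000000e+00,
         1.00000000e+00]])}
```

```bash
python3 - <<'E'
import cv2,numpy as np
a=cv2.imread("pics/scene0.png");b=cv2.imread("pics/top0.png")
c=cv2.resize(b[130:300,50:490],(800,309),interpolation=cv2.INTER_CUBIC)
d=cv2.resize(a[130:370,190:600],(492,288),interpolation=cv2.INTER_CUBIC)
o=np.zeros((600,800,3),np.uint8);o[:309]=c;o[311:599,:492]=d
cv2.imwrite("pics/v1.png",o)
E
```

```text
(no output)
```

View pics/v1.png

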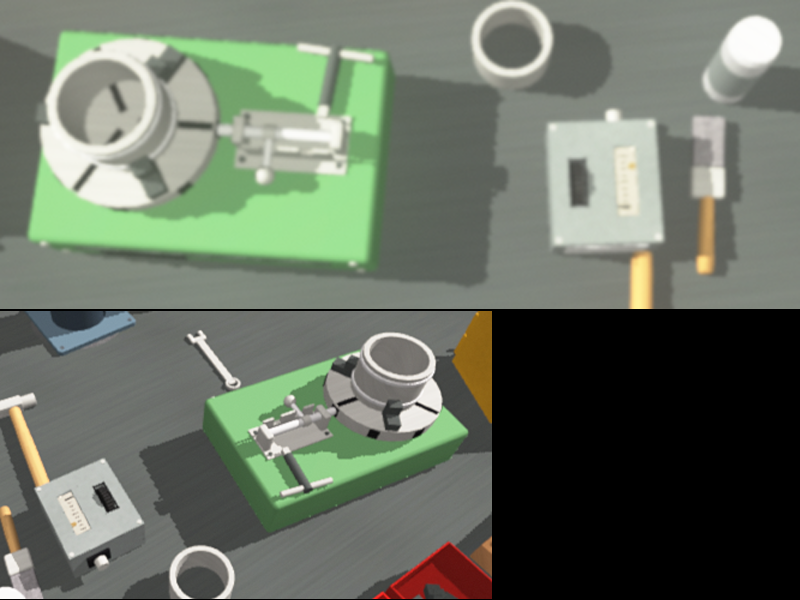

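The picture shows the deck corners in "top" at about (84,148), (263,157), (256,276) and (66,262), with the knob at (195,227). The box top lies at x 351–415, y 196–266, with the wheel left and the window right.

```bash
cat > h.py <<'E'
from cell import *
import cv2,numpy as np
from scipy.spatial.transform import Rotation as Ro
def ray(c,uv,s=None):
    m=camera_model(c);d=np.array([(uv[0]-m["cx"])/m["fx"],(uv[1]-m["cy"])/m["fy"],1])
    if c=="wrist":
        R=Ro.from_quat(s["orientation"]).as_matrix();M=m["mount"]
        return s["tcp_pos"]+R@M[:3,3],R@M[:3,:3]@d
    return -m["R"].T@m["t"],m["R"].T@d
def onz(c,uv,z,s=None):
    o,d=ray(c,uv,s);return o+d*(z-o[2])/d[2]
def proj(c,X,s=None):
    m=camera_model(c)
    if c=="wrist":
        R=Ro.from_quat(s["orientation"]).as_matrix();M=m["mount"]
        p=M[:3,:3].T@(R.T@(X-s["tcp_pos"])-M[:3,3])
    else: p=m["R"]@X+m["t"]
    return np.array([m["fx"]*p[0]/p[2]+m["cx"],m["fy"]*p[1]/p[2]+m["cy"]])
def fit(P,Q): # 2D rigid: world Q = R P + t
    p,q=P.mean(0),Q.mean(0);A=(P-p).T@(Q-q);th=np.arctan2(A[0,1]-A[1,0],A[0,0]+A[1,1])
    c,s=np.cos(th),np.sin(th);R=np.array([[c,-s],[s,c]]);t=q-R@p
    return th,R,t,np.linalg.norm((P@R.T+t)-Q,axis=1)
E
python3 - <<'E'
from h import *
Q=np.array([onz("top",u,.1)[:2] for u in [(84,147.6),(263.4,157.5),(255.7,276.3),(66.5,262)]])
P=np.array([[.13,.19],[.13,-.21],[-.13,-.21],[-.13,.19]])
th,R,t,e=fit(P,Q);print("pos",th,t,e)
X=lambda p:np.r_[R@p[:2]+t,p[2]]
for n,p in dict(knob=[-.04,-.085,.128],outer=[-.04,-.13,.128],face=[.01,.075,.141],nose=[.01,-.012,.128]).items():
    p=X(np.array(p));print(n,p,proj("top",p),proj("scene",p))
f=lambda u,v:(50+u*.55,130+v*.55)
Q=np.array([onz("top",f(*u),.075)[:2] for u in [(547,123),(656,120),(663,242),(552,247)]])
P=np.array([[.075,.065],[.075,-.065],[-.075,-.065],[-.075,.065]])
th,R,t,e=fit(P,Q);print("box",th,t,e)
for n,p in dict(wheel=[0,.032,.086]).items():
    p=X(np.array(p));print(n,p,proj("top",p),proj("scene",p))
print("knob by z",onz("top",(194.6,226.8),.128),onz("scene",(433,209),.128))
E
```

```text
pos -0.17131805697902655 [0.62051288 0.2118628 ] [0.00285719 0.0046771  0.00156454 0.004928  ]
knob [0.56660753 0.13492638 0.128     ] [197.39737088 227.28411603] [428.85244019 203.92955876]
outer [0.55893588 0.09058513 0.128     ] [218.98858723 228.59019834] [410.56450001 210.23685574]
face [0.64315258 0.28406006 0.141     ] [121.80210326 197.81050473] [506.71570184 193.35344706]
nose [0.62832071 0.19833366 0.128     ] [165.25725466 201.87181604] [471.15526166 209.62283009]
box -0.07859553130812504 [ 0.52840064 -0.2530456 ] [0.00065457 0.00130804 0.00100466 0.00126381]
wheel [ 0.53091311 -0.22114438  0.086     ] [368.13691177 229.66711186] [277.18980416 280.42071982]
knob by z [0.56826932 0.14063144 0.128     ] [0.58246102 0.13241351 0.128     ]
```

The top and scene views agree on the knob to within about 5 mm. I'll move to view it with the wrist camera.

```bash

python3 -m creep '[{"x":-8,"y":13,"z":-5,"rz":-0.5},{"x":-24,"y":40,"z":-12,"rz":-1},{"x":-42,"y":70,"z":-20,"rz":-2},{"x":-62,"y":104,"z":-30,"rz":-3},{"x":-82,"y":138,"z":-40,"rz":-3.7}]'
python3 -m creep '[{"x":-18,"y":34,"z":-1},{"x":-38,"y":67,"z":-2},{"x":-57,"y":101,"z":-3},{"x":-76,"y":134,"z":-4},{"x":-95,"y":168,"z":-5}]'
python3 -m creep '[{"x":-18,"y":34,"z":0},{"x":-38,"y":67,"z":0},{"x":-57,"y":101,"z":0},{"x":-76,"y":134,"z":0,"hand":0.6},{"x":-80,"y":160,"z":0,"hand":0.6}]'
python3 -m creep '[{"x":-10,"y":15,"hand":0.6},{"x":-16,"y":22,"hand":0.6},{"x":-20,"y":25,"hand":0.6},{"x":-20,"y":25,"hand":0.6},{"x":-20,"y":25,"hand":0.6}]'
python3 - <<'E'
from h import *
s=read_state();im=camera("wrist");cv2.imwrite("pics/w1.png",im[:,:,::-1]);np.save("s1.npy",s,allow_pickle=True)
print(s["tcp_pos"],s["orientation"],s["gripper_width"])
for t in ["bolt_knob"]:
    print([(round(d["confidence"],2),d["bbox"],np.argwhere(d["mask"]).mean(0)[::-1].round(1)) for d in outline_of("wrist",t)[:2]])
print(proj("wrist",np.array([.5666,.1349,.128]),s))
E
```

```text
[0.12847607 0.5348016  0.19718144] [ 7.85372810e-01  6.19023059e-01  2.45856418e-05 -9.72129278e-06] 0.09281536054002212
[]
[ 25.67245046 762.67932784]invalid input
invalid input
invalid input
invalid input
```

View pics/w1.png

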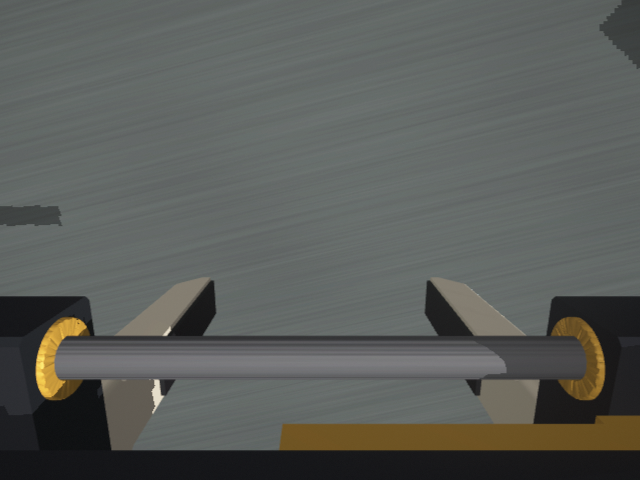

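The wrist view points at bare bench, with the tool +y direction down in the image. The moves were refused because every key is required.

```bash

python3 -m creep '[{"x":-8,"y":13,"z":-5,"rx":0,"ry":0,"rz":-0.5,"hand":1},{"x":-24,"y":40,"z":-12,"rx":0,"ry":0,"rz":-1,"hand":1},{"x":-42,"y":70,"z":-20,"rx":0,"ry":0,"rz":-2,"hand":1},{"x":-62,"y":104,"z":-30,"rx":0,"ry":0,"rz":-3,"hand":1},{"x":-82,"y":138,"z":-40,"rx":0,"ry":0,"rz":-3.7,"hand":1}]'
python3 -m creep '[{"x":-18,"y":34,"z":-1,"rx":0,"ry":0,"rz":0,"hand":1},{"x":-38,"y":67,"z":-2,"rx":0,"ry":0,"rz":0,"hand":1},{"x":-57,"y":101,"z":-3,"rx":0,"ry":0,"rz":0,"hand":1},{"x":-76,"y":134,"z":-4,"rx":0,"ry":0,"rz":0,"hand":1},{"x":-95,"y":168,"z":-5,"rx":0,"ry":0,"rz":0,"hand":1}]'
python3 -m creep '[{"x":-18,"y":34,"z":0,"rx":0,"ry":0,"rz":0,"hand":1},{"x":-38,"y":67,"z":0,"rx":0,"ry":0,"rz":0,"hand":1},{"x":-57,"y":101,"z":0,"rx":0,"ry":0,"rz":0,"hand":1},{"x":-76,"y":134,"z":0,"rx":0,"ry":0,"rz":0,"hand":0.6},{"x":-86,"y":168,"z":0,"rx":0,"ry":0,"rz":0,"hand":0.6}]'
python3 -m creep '[{"x":-10,"y":25,"z":0,"rx":0,"ry":0,"rz":0,"hand":0.6},{"x":-16,"y":40,"z":0,"rx":0,"ry":0,"rz":0,"hand":0.6},{"x":-16,"y":45,"z":0,"rx":0,"ry":0,"rz":0,"hand":0.6},{"x":-16,"y":45,"z":0,"rx":0,"ry":0,"rz":0,"hand":0.6},{"x":-16,"y":45,"z":0,"rx":0,"ry":0,"rz":0,"hand":0.6}]'
cat > look.py <<'E'
import sys
from h import *
s=read_state();im=camera("wrist");cv2.imwrite(f"pics/{sys.argv[1]}.png",im[:,:,::-1]);np.save(sys.argv[1]+".npy",s,allow_pickle=True)
print(s["time"],s["tcp_pos"],s["orientation"],s["gripper_width"])
for t in sys.argv[2:]:
    print(t,[(round(d["confidence"],2),d["bbox"],np.argwhere(d["mask"]).mean(0)[::-1].round(1)) for d in outline_of("wrist",t)[:2]])
E
python3 look.py w2 bolt_knob lock_bolt positioner
python3 -c "
from h import *
print(proj('wrist',np.array([.5666,.1349,.128]),read_state()))"
```

```text
time: 1.32
tcp_pos: [0.244, 0.4217, 0.2375]
orientation: [0.764, 0.645, -0.0, 0.0]
ft_force: [0.5, 1.0, -0.1]
gripper_width: 0.0931
time: 1.73
tcp_pos: [0.3939, 0.2992, 0.2425]
orientation: [0.765, 0.644, 0.0, 0.0]
ft_force: [1.0, 0.5, -0.3]
gripper_width: 0.0928
time: 2.15
tcp_pos: [0.5449, 0.1847, 0.2424]
orientation: [0.765, 0.644, -0.0, 0.0]
ft_force: [0.7, 0.1, 1.1]
gripper_width: 0.0835
time: 2.57
tcp_pos: [0.5846, 0.1644, 0.2419]
orientation: [0.765, 0.644, -0.0, -0.0]
ft_force: [0.2, 0.8, 0.1]
gripper_width: 0.0563
2.5667 [0.58464542 0.16435345 0.24192137] [ 7.64926734e-01  6.44117057e-01 -2.81440900e-04 -4.78011121e-04] 0.05630418587986657
bolt_knob [(0.9, [267.3, 204.2, 33.4, 87.0], array([283.3, 245.1])), (0.49, [272.8, 0.3, 32.6, 25.2], array([289.6,  10.3]))]
lock_bolt [(0.71, [189.4, 205.5, 170.5, 86.3], array([277.2, 264.6]))]
positioner [(0.68, [129.5, 97.1, 510.5, 293.2], array([378.1, 205.5]))]
[278.35239033 213.99640678]
```

View pics/w2.png

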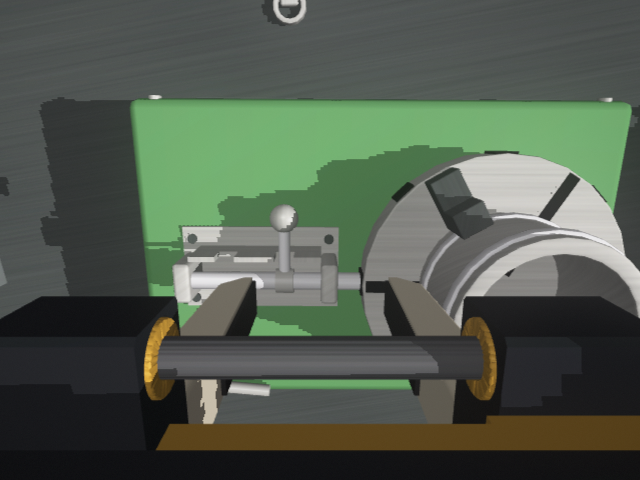

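The wrist view shows the knob at (284.5,218.5), the stem running to the bolt axis at (285,281) and the outer notch at (224,257). The bolt is parallel to the image rows, so the jaws are aligned.

```bash
python3 - <<'E'
from h import *
s=np.load("w2.npy",allow_pickle=True).item()
R=Ro.from_quat(s["orientation"]).as_matrix()
T=lambda p:(R.T@(p-s["tcp_pos"])*1000).round(1)
for n,u,z in [("knob",(284.5,218.5),.128),("axis",(285,281),.128),("notch",(224,257),.133),("bolt end",(190,281),.128),("nose",(360,281),.128),("edgeL",(150,101),.1),("edgeR",(610,101),.1)]:
    p=onz("wrist",u,z,s);print(n,p.round(4),T(p))
for u in [(194.6,226.8)]:print(onz("top",u,.128))
# triangulate top+wrist+scene
A=np.zeros((3,3));b=np.zeros(3)
for c,u in [("wrist",(284.5,218.5)),("top",(194.6,226.8)),("scene",(431.7,203.3))]:
    o,d=ray(c,u,s);d/=np.linalg.norm(d);M=np.eye(3)-np.outer(d,d);A+=M;b+=M@o
print("tri",np.linalg.solve(A,b))
E
```

```text
knob [0.5707 0.1386 0.128 ] [-27.8  -9.2 113.9]
axis [0.6204 0.1293 0.128 ] [-28.4  41.3 113.9]
notch [0.5915 0.0875 0.133 ] [-74.6  20.  108.9]
bolt end [0.6075 0.0549 0.128 ] [-103.9   41.2  113.9]
nose [0.6305 0.1881 0.128 ] [ 31.2  41.3 113.9]
edgeL [0.4662 0.0496 0.1   ] [-133.2  -97.1  142. ]
edgeR [0.5272 0.4037 0.1   ] [226.1 -97.2 142.1]
[0.56826932 0.14063144 0.128     ]
tri [0.56930686 0.13963832 0.12987558]
```

The knob is at (0.5705, 0.1387), and its distance to the axis measures 50.5 mm against the given 50. I'll tilt the gripper body away from the sleeve, descend and grip.

```bash

python3 -m creep '[{"x":-14,"y":-1,"z":10,"rx":-6,"ry":0,"rz":0,"hand":0.6},{"x":-28,"y":-2.5,"z":30,"rx":-12,"ry":0,"rz":0,"hand":0.6},{"x":-28,"y":-2.5,"z":55,"rx":-18,"ry":0,"rz":0,"hand":0.6},{"x":-28,"y":-2.5,"z":80,"rx":-20,"ry":0,"rz":0,"hand":0.6},{"x":-28,"y":-2.5,"z":90,"rx":-20,"ry":0,"rz":0,"hand":0.6}]'
python3 -m creep '[{"x":0,"y":-4,"z":11,"rx":0,"ry":0,"rz":0,"hand":0.6},{"x":0,"y":-8,"z":22,"rx":0,"ry":0,"rz":0,"hand":0.6},{"x":0,"y":-12,"z":33,"rx":0,"ry":0,"rz":0,"hand":0.6},{"x":0,"y":-14.3,"z":39.5,"rx":0,"ry":0,"rz":0,"hand":0.6},{"x":0,"y":-14.3,"z":39.5,"rx":0,"ry":0,"rz":0,"hand":0.6}]'
python3 look.py w3
python3 -c "
from h import *
s=read_state();R=Ro.from_quat(s['orientation']).as_matrix();print((s['tcp_pos']-.019*R[:,2]),s['ft_force'])
print(proj('wrist',np.array([.5705,.1387,.128]),s))"
```

```text
time: 3.18
tcp_pos: [0.5717, 0.1374, 0.1479]
orientation: [0.753, 0.636, 0.109, 0.131]
ft_force: [-2.7, -0.4, -1.0]
gripper_width: 0.0561
time: 3.6
tcp_pos: [0.578, 0.1367, 0.1092]
orientation: [0.753, 0.635, 0.111, 0.132]
ft_force: [-0.2, -0.2, -0.2]
gripper_width: 0.056
3.6 [0.57799672 0.13673667 0.1092083 ] [0.75343695 0.63451454 0.11083042 0.13206318] 0.0559525177938671
[0.57211662 0.13787578 0.12793927] [ 0.07487343 -0.00256344 -1.13937485]
[323.19827589 289.78827995]
```

View pics/w3.png

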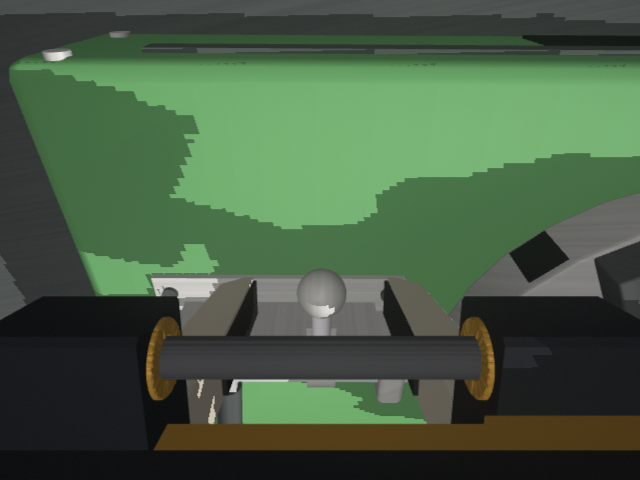

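The ball stands between the open fingers at (322,293). Now I'll close and lift along the arc.

```bash

python3 -m creep '[{"x":0,"y":0,"z":0,"rx":0,"ry":0,"rz":0,"hand":0.1},{"x":0,"y":0,"z":0,"rx":0,"ry":0,"rz":0,"hand":0.1},{"x":0,"y":0,"z":0,"rx":0,"ry":0,"rz":0,"hand":0.1},{"x":0,"y":0,"z":0,"rx":0,"ry":0,"rz":0,"hand":0.1},{"x":0,"y":0,"z":0,"rx":0,"ry":0,"rz":0,"hand":0.1}]' 15
python3 -m creep '[{"x":0,"y":0,"z":0,"rx":0,"ry":0,"rz":0,"hand":0.1},{"x":0,"y":0,"z":0,"rx":0,"ry":0,"rz":0,"hand":0.1},{"x":0,"y":0,"z":0,"rx":0,"ry":0,"rz":0,"hand":0.1},{"x":0,"y":0,"z":0,"rx":0,"ry":0,"rz":0,"hand":0.1},{"x":0,"y":0,"z":0,"rx":0,"ry":0,"rz":0,"hand":0.1}]'
```

```text
time: 4.07
tcp_pos: [0.5784, 0.1366, 0.1106]
orientation: [0.753, 0.634, 0.112, 0.133]
ft_force: [0.4, -0.5, 0.7]
gripper_width: 0.0269
time: 4.48
tcp_pos: [0.5784, 0.1367, 0.1104]
orientation: [0.753, 0.634, 0.112, 0.133]
ft_force: [-0.1, 1.1, 1.2]
gripper_width: 0.0194
```

```bash

python3 -m creep '[{"x":0,"y":1.9,"z":-4.6,"rx":0,"ry":0,"rz":0,"hand":0.1},{"x":0,"y":5.7,"z":-11.1,"rx":0,"ry":0,"rz":0,"hand":0.1},{"x":0,"y":10.3,"z":-17,"rx":0,"ry":0,"rz":0,"hand":0.1},{"x":0,"y":10.3,"z":-17,"rx":0,"ry":0,"rz":0,"hand":0.1},{"x":0,"y":10.3,"z":-17,"rx":0,"ry":0,"rz":0,"hand":0.1}]'
python3 look.py w4

```

```text
time: 4.9
tcp_pos: [0.5827, 0.1358, 0.1307]
orientation: [0.753, 0.634, 0.112, 0.133]
ft_force: [-0.6, -0.1, -0.6]
gripper_width: 0.0098
4.9 [0.58273489 0.13581395 0.13070532] [0.75326929 0.63413363 0.11247705 0.13344974] 0.009810150186786756
```

View pics/w4.png

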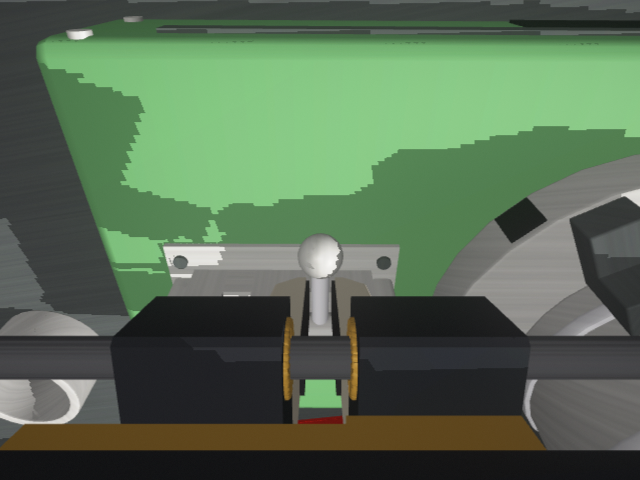

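```bash
python3 - <<'E'
from h import *
K=np.array([.5705,.1387,.128]); a=np.array([np.cos(-.1713),np.sin(-.1713),0])
for n,ob in [("w3",(322,293)),("w4",(320.5,256.5))]:
    s=np.load(n+".npy",allow_pickle=True).item()
    R=Ro.from_quat(s["orientation"]).as_matrix()
    print(n,"level:",proj("wrist",K,s),"obs",ob, [ (th,proj("wrist",K+a*.05*(1-np.cos(th))+[0,0,.05*np.sin(th)],s).round(0)) for th in (.1,.2,.4)])
    p=onz("wrist",ob,.128,s);print(p,"in tool mm",(R.T@(p-s["tcp_pos"])*1000).round(1))
E
```

```text
w3 level: [323.4579687  291.85010277] obs (322, 293) [(0.1, array([324., 300.])), (0.2, array([324., 309.])), (0.4, array([324., 331.]))]
[0.57105216 0.13794866 0.128     ] in tool mm [  0.   -0.2 -20.1]
w4 level: [323.34537609 254.90691627] obs (320.5, 256.5) [(0.1, array([323., 262.])), (0.2, array([324., 269.])), (0.4, array([324., 288.]))]
[0.57120148 0.13718629 0.128     ] in tool mm [ -0.6 -11.8  -1.4]
```

The ball slipped out of the 15 N grip and the handle is still level. I'll open, return and grip harder.

```bash

python3 -m creep '[{"x":0,"y":0,"z":0,"rx":0,"ry":0,"rz":0,"hand":0.5},{"x":0,"y":0,"z":0,"rx":0,"ry":0,"rz":0,"hand":0.5},{"x":0,"y":0,"z":0,"rx":0,"ry":0,"rz":0,"hand":0.5},{"x":0,"y":-10.5,"z":0,"rx":0,"ry":0,"rz":0,"hand":0.5},{"x":0,"y":-11,"z":0,"rx":0,"ry":0,"rz":0,"hand":0.5}]' 45
python3 -m creep '[{"x":0,"y":0,"z":9,"rx":0,"ry":0,"rz":0,"hand":0.5},{"x":0,"y":0,"z":18,"rx":0,"ry":0,"rz":0,"hand":0.5},{"x":0,"y":0,"z":19,"rx":0,"ry":0,"rz":0,"hand":0.5},{"x":0,"y":0,"z":19,"rx":0,"ry":0,"rz":0,"hand":0.2},{"x":0,"y":0,"z":19,"rx":0,"ry":0,"rz":0,"hand":0.1}]' 45
python3 -m creep '[{"x":0,"y":0,"z":0,"rx":0,"ry":0,"rz":0,"hand":0},{"x":0,"y":0,"z":0,"rx":0,"ry":0,"rz":0,"hand":0},{"x":0,"y":0,"z":0,"rx":0,"ry":0,"rz":0,"hand":0},{"x":0,"y":0,"z":0,"rx":0,"ry":0,"rz":0,"hand":0},{"x":0,"y":0,"z":0,"rx":0,"ry":0,"rz":0,"hand":0}]' 45
python3 -m creep '[{"x":0,"y":0.4,"z":-1,"rx":0,"ry":0,"rz":0,"hand":0},{"x":0,"y":0.8,"z":-2,"rx":0,"ry":0,"rz":0,"hand":0},{"x":0,"y":1.2,"z":-3,"rx":0,"ry":0,"rz":0,"hand":0},{"x":0,"y":1.6,"z":-4,"rx":0,"ry":0,"rz":0,"hand":0},{"x":0,"y":1.9,"z":-4.6,"rx":0,"ry":0,"rz":0,"hand":0}]' 45
python3 look.py w5 bolt_knob
```

```text
time: 5.37
tcp_pos: [0.5694, 0.1378, 0.1245]
orientation: [0.754, 0.634, 0.111, 0.132]
ft_force: [-1.8, 0.2, -0.7]
gripper_width: 0.0382
time: 5.78
tcp_pos: [0.5782, 0.1365, 0.1075]
orientation: [0.753, 0.634, 0.111, 0.133]
ft_force: [0.6, 0.5, -0.3]
gripper_width: 0.0375
time: 6.2
tcp_pos: [0.5784, 0.1366, 0.1084]
orientation: [0.753, 0.634, 0.112, 0.133]
ft_force: [0.2, -0.4, 1.1]
gripper_width: 0.0193
time: 6.62
tcp_pos: [0.5787, 0.1366, 0.1131]
orientation: [0.753, 0.634, 0.112, 0.133]
ft_force: [4.0, 0.6, -3.5]
gripper_width: 0.0195
6.6167 [0.57873637 0.13656503 0.11311712] [0.75333564 0.63423896 0.11202415 0.13295468] 0.01947469190449279
bolt_knob [(0.83, [294.2, 267.4, 47.7, 68.7], array([319.2, 298.4]))]
```

```bash

python3 -m creep '[{"x":0,"y":1.1,"z":-2.2,"rx":0,"ry":0,"rz":0,"hand":0},{"x":0,"y":2.4,"z":-4.4,"rx":0,"ry":0,"rz":0,"hand":0},{"x":0,"y":3.8,"z":-6.5,"rx":0,"ry":0,"rz":0,"hand":0},{"x":0,"y":5.2,"z":-8.6,"rx":0,"ry":0,"rz":0,"hand":0},{"x":0,"y":6.8,"z":-10.5,"rx":0,"ry":0,"rz":0,"hand":0}]' 45
python3 look.py w6 bolt_knob
```

```text
time: 7.13
tcp_pos: [0.5807, 0.1361, 0.1254]
orientation: [0.753, 0.634, 0.112, 0.133]
ft_force: [-0.4, -0.0, 0.0]
gripper_width: 0.0023
7.1333 [0.58067599 0.13608432 0.12540623] [0.75329567 0.63442608 0.11150999 0.1327204 ] 0.0023324197068480016
bolt_knob [(0.87, [292.1, 243.3, 50.7, 90.2], array([319.5, 269.5]))]
```

View pics/w6.png

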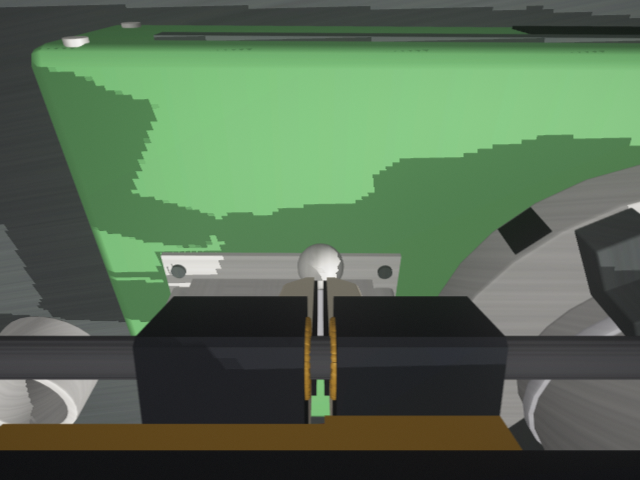

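The fingers closed to 2 mm beside the ball, which slipped out again, and the stem shows at (321,310). I'll check the geometry from outside with the fixed cameras.

```bash
python3 - <<'E'
from h import *
s=read_state();R=Ro.from_quat(s["orientation"]).as_matrix();T=s["tcp_pos"];G=T-.019*R[:,2]
print(T,G,s["ft_force"],s["gripper_width"])
o=np.zeros((600,800,3),np.uint8)
for i,c in enumerate(["scene","top"]):
    im=camera(c)[:,:,::-1].copy();cv2.imwrite(f"pics/x_{c}.png",im)
    u=proj(c,T);cx,cy=int(u[0]),int(u[1]);k=8
    w=cv2.resize(im[cy-45:cy+30,cx-25:cx+25],None,fx=k,fy=k,interpolation=cv2.INTER_CUBIC)
    for P,col in [(T,(0,0,255)),(G,(255,0,0)),(np.array([.5707,.1383,.128]),(255,0,255)),(np.array([.6204,.1293,.128]),(0,255,255))]:
        q=(proj(c,P)-[cx-25,cy-45]+.5)*k;cv2.circle(w,(int(q[0]),int(q[1])),4,col,2)
    o[:,i*400:i*400+400]=w
cv2.imwrite("pics/v6.png",o)
E
```

```text
[0.58193245 0.13608603 0.12627346] [0.57549425 0.13719372 0.14411506] [-0.49280548 -0.21744025  0.29306082] 0.0002458795872952411
```

View pics/v6.png

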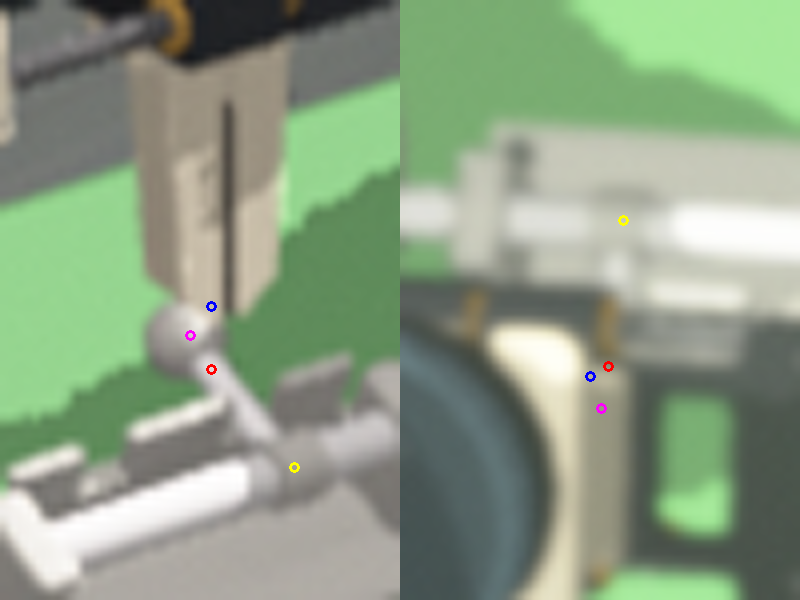

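The scene crop shows the visible fingertips ending near the blue mark, which is the grasp point and about 20 mm short of the red TCP mark. The wrist perspective (tip depth about 175 instead of 198 mm) and the 19.4 mm chord on a 22 mm ball say the same. So the real finger ends are about 20 mm behind the reported TCP, and I'll go about 15 mm deeper, watching the force.

```bash

python3 -m creep '[{"x":0,"y":0,"z":0,"rx":0,"ry":0,"rz":0,"hand":0.45},{"x":0,"y":0,"z":0,"rx":0,"ry":0,"rz":0,"hand":0.45},{"x":0,"y":0,"z":0,"rx":0,"ry":0,"rz":0,"hand":0.45},{"x":0,"y":-4,"z":0,"rx":0,"ry":0,"rz":0,"hand":0.45},{"x":0,"y":-8.3,"z":0,"rx":0,"ry":0,"rz":0,"hand":0.45}]' 30
python3 -m creep '[{"x":0,"y":0,"z":5,"rx":0,"ry":0,"rz":0,"hand":0.45},{"x":0,"y":0,"z":10,"rx":0,"ry":0,"rz":0,"hand":0.45},{"x":0,"y":0,"z":15,"rx":0,"ry":0,"rz":0,"hand":0.45},{"x":0,"y":0,"z":19,"rx":0,"ry":0,"rz":0,"hand":0.45},{"x":0,"y":0,"z":19,"rx":0,"ry":0,"rz":0,"hand":0.45}]'
python3 look.py w7 bolt_knob
```

```text
time: 7.75
tcp_pos: [0.5733, 0.1374, 0.1222]
orientation: [0.753, 0.634, 0.112, 0.133]
ft_force: [0.0, 0.6, 0.6]
gripper_width: 0.0294
time: 8.17
tcp_pos: [0.5796, 0.1361, 0.1031]
orientation: [0.754, 0.634, 0.111, 0.132]
ft_force: [0.7, -0.4, -0.2]
gripper_width: 0.0418
8.1667 [0.57959496 0.13608212 0.10314533] [0.75351654 0.63431925 0.11105733 0.13235627] 0.0418165488929324
bolt_knob [(0.95, [294.7, 275.5, 51.6, 118.8], array([320.1, 317.6]))]
```

No contact, so I'll go 10 mm further and then grip.

```bash

python3 -m creep '[{"x":0,"y":0,"z":3,"rx":0,"ry":0,"rz":0,"hand":0.45},{"x":0,"y":0,"z":6,"rx":0,"ry":0,"rz":0,"hand":0.45},{"x":0,"y":0,"z":9,"rx":0,"ry":0,"rz":0,"hand":0.45},{"x":0,"y":0,"z":10,"rx":0,"ry":0,"rz":0,"hand":0.2},{"x":0,"y":0,"z":10,"rx":0,"ry":0,"rz":0,"hand":0.1}]' 30
python3 -m creep '[{"x":0,"y":0,"z":0,"rx":0,"ry":0,"rz":0,"hand":0.1},{"x":0,"y":0,"z":0,"rx":0,"ry":0,"rz":0,"hand":0.1},{"x":0,"y":0,"z":0,"rx":0,"ry":0,"rz":0,"hand":0.1},{"x":0,"y":0,"z":0,"rx":0,"ry":0,"rz":0,"hand":0.1},{"x":0,"y":0,"z":0,"rx":0,"ry":0,"rz":0,"hand":0.1}]' 30
```

```text
time: 8.68
tcp_pos: [0.5831, 0.1356, 0.0947]
orientation: [0.753, 0.634, 0.112, 0.133]
ft_force: [0.3, 0.8, 0.8]
gripper_width: 0.0326
time: 9.1
tcp_pos: [0.5833, 0.1357, 0.0952]
orientation: [0.753, 0.634, 0.112, 0.133]
ft_force: [0.0, -0.8, -0.4]
gripper_width: 0.0203
```

```bash

python3 -m creep '[{"x":0,"y":0.8,"z":-2,"rx":0,"ry":0,"rz":0,"hand":0.1},{"x":0,"y":1.9,"z":-4.6,"rx":0,"ry":0,"rz":0,"hand":0.1},{"x":0,"y":3,"z":-6.8,"rx":0,"ry":0,"rz":0,"hand":0.1},{"x":0,"y":4.3,"z":-9,"rx":0,"ry":0,"rz":0,"hand":0.1},{"x":0,"y":7.1,"z":-13.2,"rx":0,"ry":0,"rz":0,"hand":0.1}]' 30
python3 look.py w8 bolt_knob
```

```text
time: 9.52
tcp_pos: [0.5849, 0.1354, 0.1096]
orientation: [0.753, 0.634, 0.111, 0.132]
ft_force: [1.0, 0.7, -3.4]
gripper_width: 0.0205
9.5167 [0.58488892 0.1353872  0.10961001] [0.75346275 0.63432018 0.11136287 0.13240126] 0.020491276899926
bolt_knob [(0.9, [292.0, 278.1, 53.4, 55.6], array([319.5, 305.1]))]
```

```bash

python3 -m creep '[{"x":0,"y":3.2,"z":-3.8,"rx":0,"ry":0,"rz":0,"hand":0.1},{"x":0,"y":6.8,"z":-7.3,"rx":0,"ry":0,"rz":0,"hand":0.1},{"x":0,"y":10.7,"z":-10.3,"rx":0,"ry":0,"rz":0,"hand":0.1},{"x":0,"y":15,"z":-13,"rx":0,"ry":0,"rz":0,"hand":0.1},{"x":0,"y":19.5,"z":-15.3,"rx":0,"ry":0,"rz":0,"hand":0.1}]' 30
python3 -m creep '[{"x":0,"y":4.7,"z":-1.7,"rx":0,"ry":0,"rz":0,"hand":0.1},{"x":0,"y":9.4,"z":-3.2,"rx":0,"ry":0,"rz":0,"hand":0.1},{"x":0,"y":14.3,"z":-4.1,"rx":0,"ry":0,"rz":0,"hand":0.1},{"x":0,"y":14.3,"z":-4.1,"rx":0,"ry":0,"rz":0,"hand":0.1},{"x":0,"y":14.3,"z":-4.1,"rx":0,"ry":0,"rz":0,"hand":0.1}]' 30
python3 look.py w9 bolt_knob
```

```text
time: 10.03
tcp_pos: [0.598, 0.1331, 0.1313]
orientation: [0.753, 0.634, 0.111, 0.133]
ft_force: [-2.9, -0.5, -1.6]
gripper_width: 0.0203
time: 10.45
tcp_pos: [0.6117, 0.1309, 0.1406]
orientation: [0.753, 0.634, 0.113, 0.134]
ft_force: [-1.2, 1.0, 0.1]
gripper_width: 0.0103
10.45 [0.61167145 0.13091699 0.14057137] [0.75330355 0.63398705 0.1128525  0.13363568] 0.010319186632705401
bolt_knob [(0.87, [289.1, 208.1, 58.4, 89.2], array([319.3, 245.9])), (0.25, [219.8, 287.4, 20.8, 8.8], array([229.5, 291.8]))]
```

View pics/w9.png

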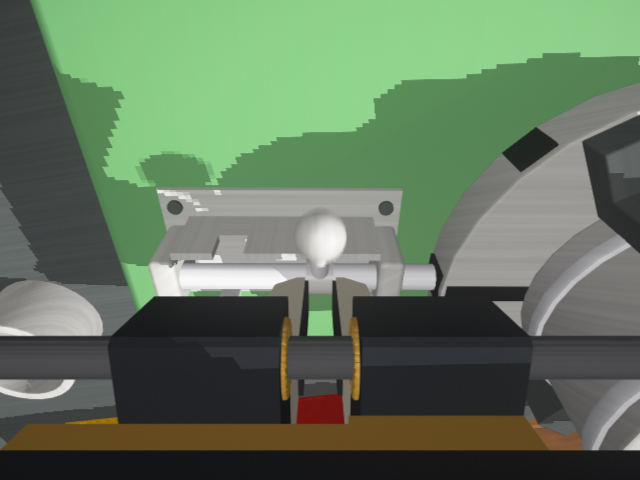

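The picture shows the ball at (322,238), raised over the bolt. The fingers slid off the ball and are now beside the stem at 10 mm, so I need the handle's angle.

```bash
python3 - <<'E'
from h import *
A=np.array([.6204,.1293,.128]); a=np.array([np.cos(-.1713),np.sin(-.1713),0])
for n in ["w5","w8","w9"]:
    s=np.load(n+".npy",allow_pickle=True).item();R=Ro.from_quat(s["orientation"]).as_matrix()
    for th in np.arange(0,1.4,.1):
        p=A-a*.05*np.cos(th)+[0,0,.05*np.sin(th)]
        print(n,round(th,1),proj("wrist",p,s).round(0),(R.T@(p-s["tcp_pos"])*1000).round(1))
im=cv2.imread("pics/w8.png")[200:400,220:420];cv2.imwrite("pics/c8.png",cv2.resize(im,(600,600)))
E
```

```text
w5 0.0 [322. 286.] [ -0.1  -2.1 -16.6]
w5 0.1 [322. 294.] [ -0.1  -0.2 -21.2]
w5 0.2 [322. 303.] [ -0.1   2.2 -25.6]
w5 0.3 [322. 313.] [ -0.1   5.  -29.7]
w5 0.4 [322. 324.] [ -0.1   8.2 -33.6]
w5 0.5 [322. 336.] [ -0.1  11.8 -37. ]
w5 0.6 [322. 348.] [ -0.1  15.7 -40.2]
w5 0.7 [322. 361.] [ -0.1  19.9 -42.9]
w5 0.8 [322. 374.] [ -0.1  24.4 -45.1]
w5 0.9 [322. 387.] [ -0.1  29.  -46.9]
w5 1.0 [322. 399.] [ -0.1  33.9 -48.3]
w5 1.1 [322. 412.] [ -0.1  38.8 -49.1]
w5 1.2 [322. 423.] [ -0.1  43.8 -49.5]
w5 1.3 [322. 433.] [ -0.1  48.8 -49.3]
w8 0.0 [322. 280.] [  0.1  -6.9 -22.1]
w8 0.1 [322. 288.] [  0.1  -4.9 -26.7]
w8 0.2 [322. 297.] [  0.1  -2.5 -31. ]
w8 0.3 [322. 308.] [  0.1   0.3 -35.2]
w8 0.4 [322. 319.] [  0.    3.5 -39. ]
w8 0.5 [322. 331.] [  0.    7.1 -42.5]
w8 0.6 [323. 344.] [  0.   11.  -45.6]
w8 0.7 [323. 357.] [  0.   15.2 -48.3]
w8 0.8 [323. 371.] [  0.   19.6 -50.6]
w8 0.9 [323. 384.] [  0.   24.3 -52.4]
w8 1.0 [323. 397.] [  0.   29.1 -53.8]
w8 1.1 [323. 410.] [  0.   34.  -54.6]
w8 1.2 [323. 422.] [  0.  39. -55.]
w8 1.3 [323. 433.] [  0.   44.  -54.9]
w9 0.0 [322. 192.] [ -0.1 -42.9  -2.4]
w9 0.1 [322. 198.] [ -0.1 -41.   -7. ]
w9 0.2 [322. 205.] [ -0.1 -38.6 -11.3]
w9 0.3 [322. 213.] [ -0.1 -35.8 -15.5]
w9 0.4 [322. 221.] [ -0.1 -32.5 -19.3]
w9 0.5 [322. 231.] [ -0.1 -28.9 -22.8]
w9 0.6 [322. 242.] [ -0.1 -25.  -25.9]
w9 0.7 [322. 254.] [ -0.1 -20.8 -28.6]
w9 0.8 [322. 266.] [ -0.1 -16.3 -30.8]
w9 0.9 [322. 278.] [ -0.1 -11.7 -32.6]
w9 1.0 [322. 290.] [ -0.1  -6.9 -33.9]
w9 1.1 [322. 302.] [ -0.1  -1.9 -34.8]
w9 1.2 [322. 314.] [ -0.1   3.  -35.1]
w9 1.3 [322. 325.] [ -0.1   8.  -35. ]
```

View pics/c8.png

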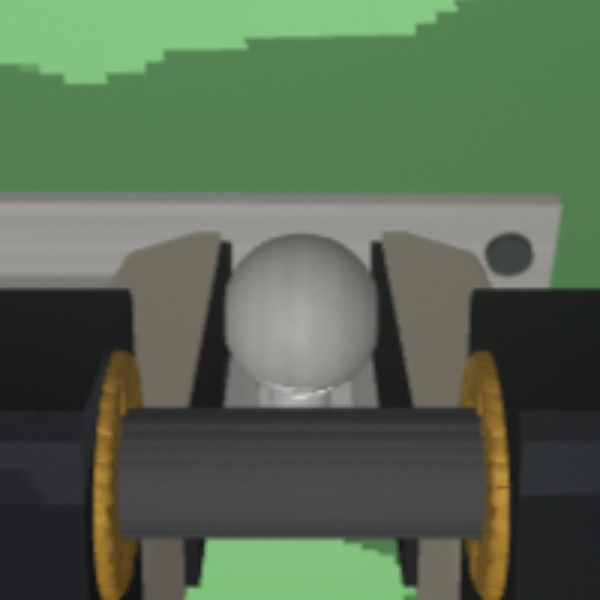

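At w9 the handle stood at about 0.57 rad and was falling back. Every grip stopped at 19–20 mm instead of 22 mm, so the pads touch the ball off centre, on the -y side. I'll re-grip deeper and 4 mm nearer the robot, and look for a 22 mm width.

```bash

python3 -m creep '[{"x":0,"y":0,"z":0,"rx":0,"ry":0,"rz":0,"hand":0.5},{"x":0,"y":0,"z":0,"rx":0,"ry":0,"rz":0,"hand":0.5},{"x":0,"y":0,"z":0,"rx":0,"ry":0,"rz":0,"hand":0.5},{"x":0,"y":0,"z":0,"rx":0,"ry":0,"rz":0,"hand":0.5},{"x":0,"y":-20,"z":0,"rx":0,"ry":0,"rz":0,"hand":0.5}]' 60
python3 -m creep '[{"x":0,"y":-20,"z":4,"rx":0,"ry":0,"rz":0,"hand":0.5},{"x":0,"y":-25,"z":14,"rx":0,"ry":0,"rz":0,"hand":0.5},{"x":0,"y":-25,"z":24,"rx":0,"ry":0,"rz":0,"hand":0.5},{"x":0,"y":-25,"z":32,"rx":0,"ry":0,"rz":0,"hand":0.5},{"x":0,"y":-25,"z":32,"rx":0,"ry":0,"rz":0,"hand":0.5}]'
python3 -m creep '[{"x":0,"y":0,"z":3,"rx":0,"ry":0,"rz":0,"hand":0.5},{"x":0,"y":0,"z":6,"rx":0,"ry":0,"rz":0,"hand":0.5},{"x":0,"y":0,"z":8,"rx":0,"ry":0,"rz":0,"hand":0.5},{"x":0,"y":0,"z":8,"rx":0,"ry":0,"rz":0,"hand":0.1},{"x":0,"y":0,"z":8,"rx":0,"ry":0,"rz":0,"hand":0.1}]' 60
python3 look.py w10 bolt_knob
python3 -m creep '[{"x":0,"y":0,"z":0,"rx":0,"ry":0,"rz":0,"hand":0.1},{"x":0,"y":0,"z":0,"rx":0,"ry":0,"rz":0,"hand":0.1},{"x":0,"y":0,"z":0,"rx":0,"ry":0,"rz":0,"hand":0.1},{"x":0,"y":0,"z":0,"rx":0,"ry":0,"rz":0,"hand":0.1},{"x":0,"y":0,"z":0,"rx":0,"ry":0,"rz":0,"hand":0.1}]' 60
```

```text
time: 10.97
tcp_pos: [0.5955, 0.1339, 0.135]
orientation: [0.753, 0.634, 0.114, 0.135]
ft_force: [0.2, 0.1, 0.1]
gripper_width: 0.0384
time: 11.38
tcp_pos: [0.5796, 0.1361, 0.0928]
orientation: [0.754, 0.634, 0.111, 0.132]
ft_force: [-0.2, 0.1, -0.4]
gripper_width: 0.0469
time: 11.8
tcp_pos: [0.5822, 0.1359, 0.0868]
orientation: [0.753, 0.634, 0.112, 0.133]
ft_force: [0.6, -0.6, -0.3]
gripper_width: 0.0375
11.8 [0.58215283 0.1359124  0.08679758] [0.7534011  0.63420589 0.11188152 0.13286153] 0.0375051579813562
bolt_knob [(0.94, [289.2, 295.6, 59.1, 126.0], array([319.3, 352.5])), (0.31, [0.0, 28.4, 640.0, 421.4], array([333.5, 175.9]))]
time: 12.32
tcp_pos: [0.5821, 0.136, 0.0869]
orientation: [0.753, 0.634, 0.112, 0.133]
ft_force: [0.2, -1.4, 1.6]
gripper_width: 0.0197
```

```bash

python3 -m creep '[{"x":0,"y":0.8,"z":-2,"rx":0,"ry":0,"rz":0,"hand":0.1},{"x":0,"y":1.9,"z":-4.6,"rx":0,"ry":0,"rz":0,"hand":0.1},{"x":0,"y":3,"z":-6.8,"rx":0,"ry":0,"rz":0,"hand":0.1},{"x":0,"y":4.3,"z":-9,"rx":0,"ry":0,"rz":0,"hand":0.1},{"x":0,"y":7.1,"z":-13.2,"rx":0,"ry":0,"rz":0,"hand":0.1}]' 60
python3 -m creep '[{"x":0,"y":3.2,"z":-3.8,"rx":0,"ry":0,"rz":0,"hand":0.1},{"x":0,"y":6.8,"z":-7.3,"rx":0,"ry":0,"rz":0,"hand":0.1},{"x":0,"y":10.7,"z":-10.3,"rx":0,"ry":0,"rz":0,"hand":0.1},{"x":0,"y":15,"z":-13,"rx":0,"ry":0,"rz":0,"hand":0.1},{"x":0,"y":19.5,"z":-15.3,"rx":0,"ry":0,"rz":0,"hand":0.1}]' 60
python3 look.py w11 bolt_knob
```

```text
time: 12.73
tcp_pos: [0.5832, 0.1356, 0.1008]
orientation: [0.754, 0.634, 0.111, 0.132]
ft_force: [3.1, 1.1, -6.6]
gripper_width: 0.0196
time: 13.15
tcp_pos: [0.5946, 0.1335, 0.122]
orientation: [0.754, 0.635, 0.11, 0.131]
ft_force: [-6.5, 2.4, -2.1]
gripper_width: 0.0197
13.15 [0.59457077 0.13353869 0.12199744] [0.75366297 0.63456346 0.10996435 0.13125999] 0.019673080598613907
bolt_knob [(0.88, [291.9, 280.6, 53.5, 54.4], array([319.4, 307.5]))]
```

```bash
python3 - <<'E'
from h import *
A=np.array([.6204,.1293,.128]); a=np.array([np.cos(-.1713),np.sin(-.1713),0])
s=np.load("w11.npy",allow_pickle=True).item();R=Ro.from_quat(s["orientation"]).as_matrix()
for th in np.arange(.4,1.2,.1):
        p=A-a*.05*np.cos(th)+[0,0,.05*np.sin(th)]
        print(round(th,1),proj("wrist",p,s).round(0),(R.T@(p-s["tcp_pos"])*1000).round(1))
E
```

```text
0.4 [323. 280.] [  0.2 -10.1 -30.7]
0.5 [323. 291.] [  0.2  -6.6 -34.2]
0.6 [323. 303.] [  0.2  -2.7 -37.3]
0.7 [323. 315.] [  0.2   1.5 -40. ]
0.8 [323. 328.] [  0.2   6.  -42.3]
0.9 [323. 341.] [  0.2  10.6 -44.2]
1.0 [323. 354.] [  0.2  15.4 -45.5]
1.1 [323. 366.] [  0.2  20.3 -46.4]
```

View pics/w11.png

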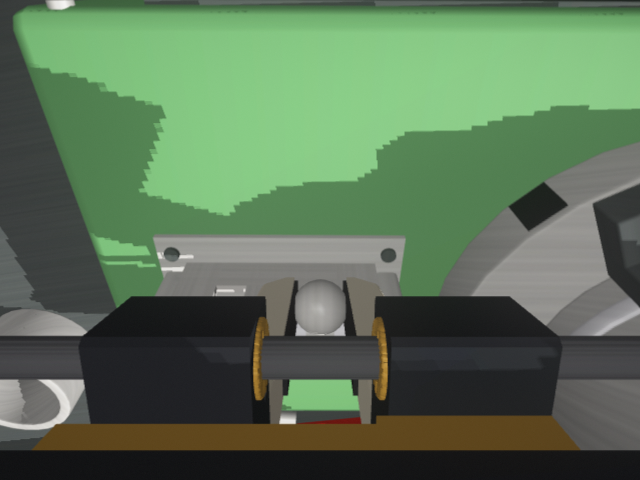

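The ball is at (320,306), so θ is about 0.63. It is held but creeping back in the pads. I'll rotate the tool with the handle about the bolt's axis so there is no relative twist.

```bash

python3 -m creep '[{"x":0,"y":0.4,"z":-2.6,"rx":5.6,"ry":0,"rz":0,"hand":0.1},{"x":0,"y":1.1,"z":-5.1,"rx":11.2,"ry":0,"rz":0,"hand":0.1},{"x":0,"y":2.1,"z":-7.5,"rx":16.8,"ry":0,"rz":0,"hand":0.1},{"x":0,"y":3.3,"z":-9.9,"rx":22.4,"ry":0,"rz":0,"hand":0.1},{"x":0,"y":4.7,"z":-12.1,"rx":28,"ry":0,"rz":0,"hand":0.1}]' 60
cat > th.py <<'E'
import sys
from h import *
A=np.array([.6204,.1293,.128]); a=np.array([np.cos(-.1713),np.sin(-.1713),0]);b=np.array([-a[1],a[0],0])
s=np.load(sys.argv[1]+".npy",allow_pickle=True).item();R=Ro.from_quat(s["orientation"]).as_matrix()
d=float(sys.argv[2])/1000 if len(sys.argv)>2 else 0
for th in np.arange(.0,1.4,.1):
        p=A-b*d-a*.05*np.cos(th)+[0,0,.05*np.sin(th)]
        print(round(th,1),proj("wrist",p,s).round(0),(R.T@(p-s["tcp_pos"])*1000).round(1))
E
python3 look.py w12 bolt_knob; python3 th.py w12|tail -9
```

```text
time: 13.67
tcp_pos: [0.5969, 0.1332, 0.1373]
orientation: [0.763, 0.643, -0.046, -0.055]
ft_force: [-0.5, 0.2, -8.9]
gripper_width: 0.0197
13.6667 [0.59693127 0.13322327 0.13727956] [ 0.76279722  0.64263937 -0.04618056 -0.0549763 ] 0.019742857573141526
bolt_knob [(0.64, [291.4, 279.7, 55.0, 55.9], array([319.4, 306.7]))]
0.5 [322. 242.] [  0.2 -22.  -11.7]
0.6 [322. 249.] [  0.2 -20.  -16.3]
0.7 [322. 257.] [  0.1 -17.6 -20.6]
0.8 [322. 266.] [  0.1 -14.7 -24.7]
0.9 [322. 276.] [  0.1 -11.5 -28.5]
1.0 [322. 287.] [  0.1  -7.9 -32. ]
1.1 [322. 299.] [  0.1  -4.  -35.1]
1.2 [323. 311.] [  0.1   0.3 -37.8]
1.3 [323. 323.] [  0.1   4.7 -40. ]
```

θ is about 1.15 and the ball hasn't moved in the tool. Now I'll draw the bolt back.

```bash

python3 -m creep '[{"x":-5,"y":0,"z":0,"rx":0,"ry":0,"rz":0,"hand":0.1},{"x":-13,"y":0,"z":0,"rx":0,"ry":0,"rz":0,"hand":0.1},{"x":-21,"y":0,"z":0,"rx":0,"ry":0,"rz":0,"hand":0.1},{"x":-29,"y":0,"z":0,"rx":0,"ry":0,"rz":0,"hand":0.1},{"x":-36,"y":0,"z":0,"rx":0,"ry":0,"rz":0,"hand":0.1}]' 60
python3 -m creep '[{"x":-3,"y":0,"z":0,"rx":0,"ry":0,"rz":0,"hand":0.1},{"x":-6,"y":0,"z":0,"rx":0,"ry":0,"rz":0,"hand":0.1},{"x":-9,"y":0,"z":0,"rx":0,"ry":0,"rz":0,"hand":0.1},{"x":-10,"y":0,"z":0,"rx":0,"ry":0,"rz":0,"hand":0.1},{"x":-10,"y":0,"z":0,"rx":0,"ry":0,"rz":0,"hand":0.1}]' 60
python3 look.py w13 bolt_knob; python3 th.py w13 45|tail -6
```

```text
time: 14.18
tcp_pos: [0.5912, 0.097, 0.1367]
orientation: [0.763, 0.642, -0.044, -0.053]
ft_force: [-2.9, 2.9, 5.9]
gripper_width: 0.0197
time: 14.6
tcp_pos: [0.5898, 0.0892, 0.1367]
orientation: [0.763, 0.642, -0.043, -0.054]
ft_force: [-1.3, 8.4, 5.5]
gripper_width: 0.0197
14.6 [0.5897503  0.08924503 0.13665134] [ 0.76324305  0.64242207 -0.04301471 -0.05388563] 0.019716169299571908
bolt_knob [(0.71, [294.1, 276.1, 51.7, 59.9], array([319.9, 305. ]))]
0.8 [322. 265.] [ -0.2 -15.1 -25.4]
0.9 [322. 275.] [ -0.2 -11.8 -29.2]
1.0 [322. 287.] [ -0.2  -8.2 -32.6]
1.1 [322. 298.] [ -0.2  -4.3 -35.7]
1.2 [322. 311.] [ -0.2  -0.  -38.3]
1.3 [322. 323.] [ -0.2   4.5 -40.5]
```

View pics/w13.png

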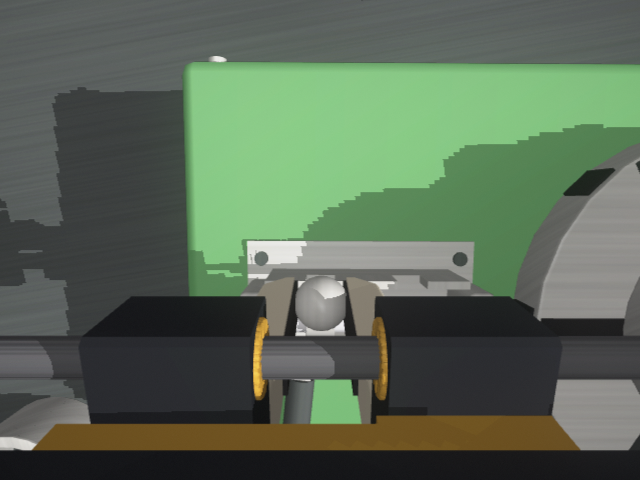

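The bolt is at its stop: 44.6 mm travelled, with 8.4 N of reaction. Now I'll reverse the arc to lay the handle down.

```bash

python3 -m creep '[{"x":1,"y":-0.4,"z":2.4,"rx":-5.6,"ry":0,"rz":0,"hand":0.1},{"x":1,"y":-0.6,"z":4.8,"rx":-11.2,"ry":0,"rz":0,"hand":0.1},{"x":1,"y":-0.5,"z":7.3,"rx":-16.8,"ry":0,"rz":0,"hand":0.1},{"x":1,"y":-0.2,"z":9.7,"rx":-22.4,"ry":0,"rz":0,"hand":0.1},{"x":1,"y":0.4,"z":12.1,"rx":-28,"ry":0,"rz":0,"hand":0.1}]' 60
python3 -m creep '[{"x":0,"y":-4.2,"z":3.4,"rx":0,"ry":0,"rz":0,"hand":0.1},{"x":0,"y":-8.3,"z":6.6,"rx":0,"ry":0,"rz":0,"hand":0.1},{"x":0,"y":-13.3,"z":12.1,"rx":0,"ry":0,"rz":0,"hand":0.1},{"x":0,"y":-17.3,"z":18.5,"rx":0,"ry":0,"rz":0,"hand":0.1},{"x":0,"y":-20.4,"z":25,"rx":0,"ry":0,"rz":0,"hand":0.1}]' 60
python3 look.py w14 bolt_knob; python3 th.py w14 45|head -5
```

```text
time: 15.12
tcp_pos: [0.5913, 0.0892, 0.125]
orientation: [0.752, 0.634, 0.116, 0.137]
ft_force: [20.3, 0.2, -19.0]
gripper_width: 0.0194
time: 15.53
tcp_pos: [0.579, 0.0914, 0.0946]
orientation: [0.753, 0.634, 0.114, 0.134]
ft_force: [0.7, 5.2, 4.3]
gripper_width: 0.0195
15.5333 [0.57900016 0.09135429 0.09462611] [0.75276824 0.63430755 0.11386281 0.13427273] 0.019506848532288054
bolt_knob [(0.9, [292.6, 274.5, 53.4, 126.9], array([319.7, 322.8]))]
0.0 [321. 301.] [ -0.5  -3.1 -36.7]
0.1 [321. 310.] [ -0.5  -1.2 -41.3]
0.2 [321. 321.] [ -0.5   1.2 -45.7]
0.3 [321. 333.] [ -0.5   4.1 -49.8]
0.4 [321. 345.] [ -0.5   7.3 -53.6]
```

θ is 0 with the ball still held. Now I'll release, verify and retreat.

```bash

python3 -m creep '[{"x":0,"y":0,"z":0,"rx":0,"ry":0,"rz":0,"hand":0.5},{"x":0,"y":0,"z":0,"rx":0,"ry":0,"rz":0,"hand":0.5},{"x":0,"y":0,"z":0,"rx":0,"ry":0,"rz":0,"hand":0.5},{"x":0,"y":0,"z":-4,"rx":0,"ry":0,"rz":0,"hand":0.5},{"x":0,"y":0,"z":-10,"rx":0,"ry":0,"rz":0,"hand":0.5}]' 20
python3 -m creep '[{"x":0,"y":0,"z":-20,"rx":0,"ry":0,"rz":0,"hand":0.5},{"x":0,"y":0,"z":-45,"rx":0,"ry":0,"rz":0,"hand":0.5},{"x":0,"y":0,"z":-70,"rx":0,"ry":0,"rz":0,"hand":0.5},{"x":0,"y":0,"z":-95,"rx":0,"ry":0,"rz":0,"hand":0.5},{"x":0,"y":0,"z":-110,"rx":0,"ry":0,"rz":0,"hand":0.5}]'
python3 look.py w15 bolt_knob; python3 th.py w15 45|head -3
python3 -m creep '[{"x":-20,"y":5,"z":0,"rx":4,"ry":0,"rz":0,"hand":0.5},{"x":-50,"y":15,"z":2,"rx":9,"ry":0,"rz":0,"hand":0.5},{"x":-85,"y":22,"z":3,"rx":15,"ry":0,"rz":0,"hand":0.5},{"x":-120,"y":32,"z":5,"rx":20,"ry":0,"rz":0,"hand":0.5},{"x":-150,"y":40,"z":6,"rx":20,"ry":0,"rz":0,"hand":0.5}]'
python3 -m creep '[{"x":-38,"y":10,"z":-2,"rx":0,"ry":0,"rz":-1,"hand":0.5},{"x":-76,"y":20,"z":-4,"rx":0,"ry":0,"rz":-2,"hand":0.5},{"x":-114,"y":30,"z":-6,"rx":0,"ry":0,"rz":-3,"hand":0.5},{"x":-152,"y":40,"z":-8,"rx":0,"ry":0,"rz":-4,"hand":0.5},{"x":-185,"y":51,"z":-8,"rx":0,"ry":0,"rz":-5.3,"hand":0.5}]'
python3 -m creep '[{"x":-5,"y":0,"z":0,"rx":0,"ry":0,"rz":0,"hand":0.5},{"x":-8,"y":0,"z":0,"rx":0,"ry":0,"rz":0,"hand":0.5},{"x":-8,"y":0,"z":0,"rx":0,"ry":0,"rz":0,"hand":0.5},{"x":-8,"y":0,"z":0,"rx":0,"ry":0,"rz":0,"hand":0.5},{"x":-8,"y":0,"z":0,"rx":0,"ry":0,"rz":0,"hand":0.5}]'
python3 look.py w16 control_box speed_wheel pointer tab
python3 - <<'E'
from h import *
s=camera("top");a=s[:,:,::-1]
u=cv2.resize(a[175:265,165:265],(445,400),interpolation=cv2.INTER_CUBIC)
w=cv2.imread("pics/w16.png")
w15=cv2.imread("pics/w15.png")
o=np.zeros((600,800,3),np.uint8);o[:300,:400]=cv2.resize(u,(400,300));o[:300,400:]=cv2.resize(w15,(400,300));o[300:,:400]=cv2.resize(w,(400,300))
cv2.imwrite("pics/v10.png",o)
E
```

```text
time: 16.05
tcp_pos: [0.5741, 0.091, 0.1023]
orientation: [0.753, 0.634, 0.111, 0.133]
ft_force: [0.1, 0.0, 0.1]
gripper_width: 0.0456
time: 16.47
tcp_pos: [0.5377, 0.098, 0.2093]
orientation: [0.753, 0.634, 0.113, 0.134]
ft_force: [1.1, 0.4, 0.6]
gripper_width: 0.0464
16.4667 [0.53766256 0.09795391 0.2093224 ] [0.75307493 0.63408321 0.11324358 0.13413622] 0.046438646395166545
bolt_knob [(0.96, [304.7, 220.0, 30.7, 82.1], array([320.2, 255.1])), (0.4, [199.0, 65.2, 441.0, 356.6], array([426.7, 184.5]))]
0.0 [321. 234.] [-0.1 -3.5 85.4]
0.1 [321. 238.] [-0.  -1.6 80.8]
0.2 [321. 243.] [-0.   0.8 76.4]
time: 16.98
tcp_pos: [0.5529, -0.0601, 0.2118]
orientation: [0.765, 0.644, -0.002, -0.002]
ft_force: [0.6, -0.3, 0.2]
gripper_width: 0.0467
time: 17.4
tcp_pos: [0.5691, -0.2505, 0.2207]
orientation: [0.734, 0.679, -0.0, -0.0]
ft_force: [1.5, 0.1, 0.0]
gripper_width: 0.0464
time: 17.82
tcp_pos: [0.569, -0.2539, 0.2218]
orientation: [0.734, 0.679, 0.0, -0.0]
ft_force: [0.6, -0.3, 0.1]
gripper_width: 0.0462
17.8167 [ 0.56904007 -0.2538681   0.22180975] [ 7.33883797e-01  6.79274956e-01  1.11682912e-04 -3.06160197e-04] 0.04618288824078274
control_box [(0.77, [235.2, 76.2, 162.8, 199.2], array([315.9, 170.3]))]
speed_wheel [(0.76, [342.1, 144.7, 21.9, 63.7], array([354.1, 174.9]))]
pointer []
tab [(0.68, [238.4, 76.9, 162.6, 199.7], array([315.9, 170.4])), (0.51, [566.5, 67.7, 73.5, 265.4], array([613.7, 218.2]))]
```

View pics/v10.png

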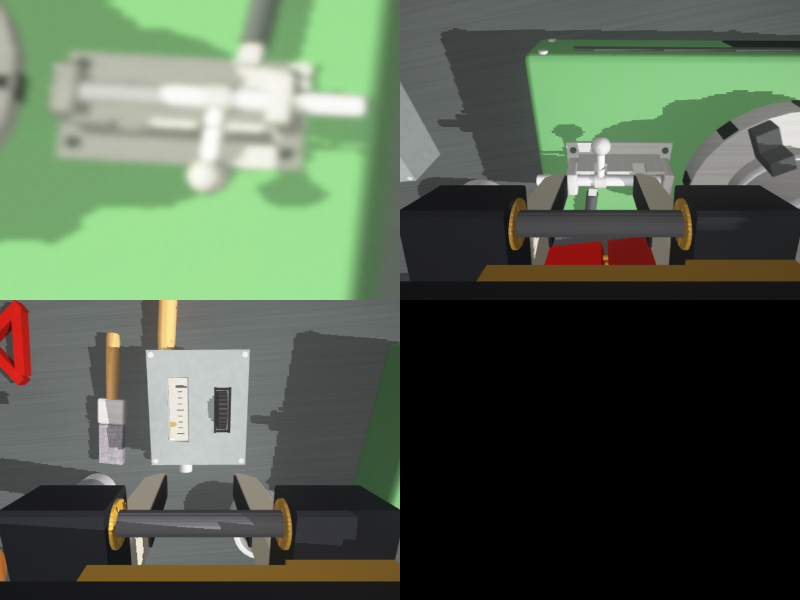

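The top and wrist crops show the bolt drawn back with the handle level in the outer notch. In the wrist picture the window lies at about cols 269–301, with the pointer near (288,138) and the tab near (277,198). The wheel is at (354,176). I've used all 12 views, so from here I measure numerically.

```bash
cat > meas.py <<'E'
import sys
from h import *
n=sys.argv[1]
s=np.load(n+".npy",allow_pickle=True).item();im=cv2.imread(f"pics/{n}.png")
R=Ro.from_quat(s["orientation"]).as_matrix();T=lambda p:(R.T@(p-s["tcp_pos"])*1000).round(1)
th=-.0786;a=np.array([np.cos(th),np.sin(th),0])
L,r,t,b=map(int,sys.argv[2:6])
hsv=cv2.cvtColor(im,cv2.COLOR_BGR2HSV)[t:b,L:r]
g=cv2.cvtColor(im,cv2.COLOR_BGR2GRAY)[t:b,L:r]
m=(hsv[...,0]>8)&(hsv[...,0]<28)&(hsv[...,1]>120)
tab=np.argwhere(m).mean(0)[::-1]+[L,t];print("tab",tab,m.sum(),"rows",np.where(m.any(1))[0][[0,-1]]+t)
bright=(g>150)
print("window cols:",[ (L+j) for j in range(r-L) if bright[:,j].mean()>.5][::6])
prof=g.mean(1);print(dict(zip(range(t,b),prof.round(0).astype(int))))
E
python3 meas.py w16 272 300 120 232
```

```text
meas.py:11: RuntimeWarning: Mean of empty slice.
  tab=np.argwhere(m).mean(0)[::-1]+[L,t];print("tab",tab,m.sum(),"rows",np.where(m.any(1))[0][[0,-1]]+t)
  ret = um.true_divide(
Traceback (most recent call last):
  File "meas.py", line 11, in <module>
    tab=np.argwhere(m).mean(0)[::-1]+[L,t];print("tab",tab,m.sum(),"rows",np.where(m.any(1))[0][[0,-1]]+t)
                                                                          ~~~~~~~~~~~~~~~~~~~~~^^^^^^^^
IndexError: index 0 is out of bounds for axis 0 with size 0
```

```bash
python3 - <<'E'
import cv2,numpy as np
im=cv2.imread("pics/w16.png");h=cv2.cvtColor(im,cv2.COLOR_BGR2HSV);g=cv2.cvtColor(im,cv2.COLOR_BGR2GRAY)
for r in range(118,234,3): print(r,g[r,264:306:2])
sub=h[185:215,264:306];k=np.argwhere((sub[...,0]<30)&(sub[...,1]>60));print(k.mean(0)+[185,264] if len(k) else 0,len(k),k.min(0)+[185,264],k.max(0)+[185,264])
E
```

```text
118 [203 203 204 203 203 203 203 204 205 204 204 203 201 201 204 204 202 201
 200 201 203]
121 [202 203 203 203 203 203 203 204 205 205 204 202 200 201 203 203 201 200
 201 200 201]
124 [202 200 195 186 184 181 202 202 201 198 191 188 188 184 181 181 174 173
 144 203 201]
127 [201 200 206 234 232 228 228 232 233 236 234 233 236 237 234 233 233 235
 161 203 203]
130 [201 201 201 233 232 230 231 230 232 231 232 233 234 236 239 236 233 234
 161 204 203]
133 [202 202 200 230 230 232 234 232 232 229 232 233 234 234 233 235 230 234
 164 204 203]
136 [203 204 208 224 231 234 234 233 231 159 158 158 136 136 135 224 231 234
 174 204 203]
139 [202 203 207 223 230 233 232 235 199 107 108 105 107 106 108 106 108 124
 176 202 203]
142 [202 203 214 221 235 232 231 236 236 236 234 232 233 235 235 233 232 233
 169 200 201]
145 [202 203 213 213 234 232 234 235 233 231 235 234 234 231 233 233 234 236
 169 201 201]
148 [199 200 209 209 231 231 229 230 234 235 228 228 232 229 232 231 232 233
 169 204 203]
151 [198 199 209 208 230 231 230 231 233 235 232 229 232 231 234 233 233 234
 171 204 203]
154 [197
[... 1799 characters left out ...]
222 175 202]
214 [198 200 177 210 221 232 232 231 233 231 197 199 197 196 196 196 233 234
 222 175 202]
217 [201 201 201 192 223 230 231 235 237 233 234 237 234 229 229 233 235 233
 222 176 205]
220 [200 201 201 185 218 230 229 232 233 235 235 233 232 234 234 233 234 234
 228 176 204]
223 [200 201 202 187 246 254 253 253 237 233 232 234 232 234 234 235 234 232
 227 174 202]
226 [199 201 202 208 212 206 200 196 190 184 177 172 166 161 155 149 144 139
 134 165 204]
229 [201 201 202 203 202 201 201 203 205 204 202 203 202 201 202 201 201 203
 203 204 204]
232 [201 201 203 201 200 201 201 202 203 203 203 202 201 201 202 202 204 203
 204 204 203]
[198.5        276.43243243] 74 [195 272] [202 282]
```

```bash
cat > pt.py <<'E'
import sys
from h import *
n=sys.argv[1];s=np.load(n+".npy",allow_pickle=True).item();im=cv2.imread(f"pics/{n}.png")
R=Ro.from_quat(s["orientation"]).as_matrix();T=lambda p:(R.T@(p-s["tcp_pos"])*1000).round(1)
h=cv2.cvtColor(im,cv2.COLOR_BGR2HSV);g=cv2.cvtColor(im,cv2.COLOR_BGR2GRAY).astype(float)
th=-.0786;a=np.array([np.cos(th),np.sin(th)]);b=np.array([-a[1],a[0]]);C=np.array([.5284,-.2530])
# work in box frame: warp panel plane z=.072 to 4 px/mm, x(box) down rows, y cols
k=4;P=[(-.04,-.05),(.04,-.05),(.04,0.),(-.04,0.)]
src=np.float32([proj("wrist",np.r_[C+a*x+b*y,.072],s) for x,y in P]);dst=np.float32([((y+.05)*1000*k,(x+.04)*1000*k) for x,y in P])
w=cv2.warpPerspective(im,cv2.getPerspectiveTransform(src,dst),(50*k,80*k));hs=cv2.cvtColor(w,cv2.COLOR_BGR2HSV);gr=cv2.cvtColor(w,cv2.COLOR_BGR2GRAY)
m=(hs[...,0]<30)&(hs[...,1]>60);m=cv2.morphologyEx(m.astype(np.uint8),cv2.MORPH_OPEN,np.ones((7,7)));q=np.argwhere(m)
print("tab x mm",(q[:,0].min()+q[:,0].max())/2/k-40,"extent",np.ptp(q[:,0])/k,"y",np.ptp(q[:,1])/k,q[:,1].mean()/k-50)
d=(gr<150).astype(np.uint8);d=cv2.morphologyEx(d,cv2.MORPH_OPEN,np.ones((3,28)))
N,l,st,ce=cv2.connectedComponentsWithStats(d)
for i in range(1,N): print("dark x",round(ce[i][1]/k-40,2),"y",round(ce[i][0]/k-50,1),"size x,y",st[i][3]/k,st[i][2]/k)
E
python3 pt.py w16
python3 - <<'E'
from h import *
s=np.load("w16.npy",allow_pickle=True).item();R=Ro.from_quat(s["orientation"]).as_matrix();T=lambda p:(R.T@(p-s["tcp_pos"])*1000).round(1)
print("q",s["q"])
p=onz("wrist",(353,176.5),.081,s);print("wheel",p,T(p))
p=np.array([.5309,-.2211,.086]);print(T(p),proj("wrist",p,s))
im=cv2.imread("pics/w16.png");g=cv2.cvtColor(im,cv2.COLOR_BGR2GRAY)
print([ (r,int(g[r,354])) for r in range(130,222,3)]);print([(c,int(g[176,c])) for c in range(330,380,2)])
# box edges along row/col
e=[];
for c in (270,330,380):
    col=g[60:290,c].astype(int);print(c,[60+i for i in range(1,229) if abs(col[i+1]-col[i-1])>50][:3],[60+i for i in range(1,229) if abs(col[i+1]-col[i-1])>50][-4:])
for r in (110,170,240):
    row=g[r,210:420].astype(int);x=[210+i for i in range(1,209) if abs(row[i+1]-row[i-1])>50];print(r,x[:3],x[-3:])
E
```

```text
tab x mm 20.875 extent 6.75 y 8.25 -35.02231604342582
dark x -28.62 y -23.5 size x,y 2.75 14.25
q [-5.98629668e-01  3.77692226e-01  1.30713074e+00  3.56858162e-04
  1.45731661e+00 -2.09221873e+00]
wheel [ 0.5322515  -0.22466371  0.081     ] [ 26.2 -38.9 140.8]
[ 29.6 -40.5 135.8] [357.86557762 174.96454592]
[(130, 202), (133, 202), (136, 202), (139, 205), (142, 63), (145, 92), (148, 77), (151, 63), (154, 74), (157, 63), (160, 82), (163, 64), (166, 95), (169, 64), (172, 71), (175, 84), (178, 65), (181, 89), (184, 64), (187, 74), (190, 67), (193, 68), (196, 65), (199, 76), (202, 63), (205, 64), (208, 76), (211, 118), (214, 203), (217, 204), (220, 202)]
[(330, 203), (332, 175), (334, 143), (336, 142), (338, 143), (340, 142), (342, 107), (344, 59), (346, 56), (348, 55), (350, 65), (352, 67), (354, 66), (356, 68), (358, 67), (360, 68), (362, 66), (364, 95), (366, 57), (368, 76), (370, 202), (372, 202), (374, 201), (376, 200), (378, 199)]
270 [74, 75, 79] [79, 80, 263, 264]
330 [79, 263, 264] [79, 263, 264]
380 [78, 79, 263] [78, 79, 263]
110 [233, 234, 235] [234, 235, 398]
170 [237, 238, 300] [369, 395, 396]
240 [240, 241, 393] [240, 241, 393]
```

Tab extent (6.75 mm) and pointer width (2.75 mm) match the given sizes. The pointer is at -28.6 mm and the tab at +20.9 mm, a gap of 49.5 mm, so the wheel needs about 3.09 rad. I'll pinch the wheel's rim and swing about its axle in strokes of about 0.7 rad.

```bash

python3 -m creep '[{"x":8,"y":-10,"z":20,"rx":-5,"ry":0,"rz":0,"hand":0.33},{"x":16,"y":-22,"z":45,"rx":-10,"ry":0,"rz":0,"hand":0.33},{"x":24,"y":-34,"z":75,"rx":-15,"ry":0,"rz":0,"hand":0.33},{"x":29,"y":-40.7,"z":100,"rx":-20,"ry":0,"rz":0,"hand":0.33},{"x":29,"y":-40.7,"z":115,"rx":-20,"ry":0,"rz":0,"hand":0.33}]' 20
python3 -m creep '[{"x":0,"y":-4,"z":11,"rx":0,"ry":0,"rz":0,"hand":0.33},{"x":0,"y":-8,"z":22,"rx":0,"ry":0,"rz":0,"hand":0.33},{"x":0,"y":-11,"z":31,"rx":0,"ry":0,"rz":0,"hand":0.33},{"x":0,"y":-13,"z":36,"rx":0,"ry":0,"rz":0,"hand":0.33},{"x":0,"y":-13,"z":36,"rx":0,"ry":0,"rz":0,"hand":0.33}]'
python3 look.py w17 speed_wheel
python3 -m creep '[{"x":0,"y":-0.7,"z":2,"rx":0,"ry":0,"rz":0,"hand":0.33},{"x":0,"y":-1.5,"z":4,"rx":0,"ry":0,"rz":0,"hand":0.33},{"x":0,"y":-2.2,"z":6,"rx":0,"ry":0,"rz":0,"hand":0.33},{"x":0,"y":-2.9,"z":8,"rx":0,"ry":0,"rz":0,"hand":0.33},{"x":0,"y":-2.9,"z":8,"rx":0,"ry":0,"rz":0,"hand":0.33}]'
python3 look.py w18 speed_wheel
python3 - <<'E'
from h import *
W=np.array([.532,-.2225,.083])
for n in ("w17","w18"):
    s=np.load(n+".npy",allow_pickle=True).item();R=Ro.from_quat(s["orientation"]).as_matrix()
    print(n,(R.T@(W-s["tcp_pos"])*1000).round(1),proj("wrist",W,s))
E
```

```text
time: 18.53
tcp_pos: [0.521, -0.2153, 0.0993]
orientation: [0.724, 0.668, 0.118, 0.121]
ft_force: [-0.7, 0.5, -1.6]
gripper_width: 0.0306
time: 18.95
tcp_pos: [0.5304, -0.2229, 0.0676]
orientation: [0.723, 0.669, 0.118, 0.127]
ft_force: [-0.5, 0.4, 0.4]
gripper_width: 0.0308
18.95 [ 0.53043399 -0.22290006  0.06756655] [0.72329412 0.66854227 0.11779117 0.12657842] 0.03076766416954758
speed_wheel [(0.97, [307.3, 246.4, 28.4, 82.2], array([322.3, 288.2]))]
time: 19.47
tcp_pos: [0.5306, -0.2232, 0.0597]
orientation: [0.723, 0.668, 0.118, 0.127]
ft_force: [0.3, 0.2, -0.1]
gripper_width: 0.0304
19.4667 [ 0.53063638 -0.2232177   0.05970565] [0.72325245 0.66846034 0.11782593 0.12721524] 0.030439342559521194
speed_wheel [(0.73, [306.2, 256.0, 33.5, 82.3], array([323.4, 297.5]))]
w17 [  0.5   6.7 -14. ] [323.14030658 302.39822179]
w18 [  0.8   9.2 -21.4] [323.93715438 314.02046177]
```

```bash

python3 -m creep '[{"x":0,"y":0,"z":0,"rx":0,"ry":0,"rz":0,"hand":0.05},{"x":0,"y":0,"z":0,"rx":0,"ry":0,"rz":0,"hand":0.05},{"x":0,"y":0,"z":0,"rx":0,"ry":0,"rz":0,"hand":0.05},{"x":0,"y":0,"z":0,"rx":0,"ry":0,"rz":0,"hand":0.05},{"x":0,"y":0,"z":0,"rx":0,"ry":0,"rz":0,"hand":0.05}]' 20
python3 -m creep '[{"x":0,"y":0,"z":0,"rx":3,"ry":0,"rz":0,"hand":0.05},{"x":0,"y":0.1,"z":0,"rx":6,"ry":0,"rz":0,"hand":0.05},{"x":0,"y":0.2,"z":0,"rx":9,"ry":0,"rz":0,"hand":0.05},{"x":0,"y":0.3,"z":0,"rx":12,"ry":0,"rz":0,"hand":0.05},{"x":0,"y":0.5,"z":0,"rx":16,"ry":0,"rz":0,"hand":0.05}]' 20
python3 look.py w19 speed_wheel; python3 pt.py w19
```

```text
time: 19.98
tcp_pos: [0.5305, -0.2217, 0.0599]
orientation: [0.723, 0.669, 0.119, 0.126]
ft_force: [-0.4, 6.0, 3.6]
gripper_width: 0.0113
time: 20.4
tcp_pos: [0.5303, -0.2217, 0.0604]
orientation: [0.734, 0.678, 0.023, 0.023]
ft_force: [1.5, 7.4, -4.2]
gripper_width: 0.0117
20.4 [ 0.53031182 -0.22168847  0.06037234] [0.73414994 0.67818879 0.02309246 0.02346435] 0.011656610292384226
speed_wheel [(0.79, [304.3, 243.5, 29.5, 92.4], array([319.6, 289.5]))]Traceback (most recent call last):
  File "pt.py", line 12, in <module>
    print("tab x mm",(q[:,0].min()+q[:,0].max())/2/k-40,"extent",np.ptp(q[:,0])/k,"y",np.ptp(q[:,1])/k,q[:,1].mean()/k-50)
                      ~~~~~~~~~~^^
    return umr_minimum(a, axis, None, out, keepdims, initial, where)
ValueError: zero-size array to reduction operation minimum which has no identity
```

```bash

python3 -m creep '[{"x":0.5,"y":0.1,"z":0,"rx":5,"ry":0,"rz":0,"hand":0.05},{"x":1.2,"y":0.3,"z":0,"rx":10,"ry":0,"rz":0,"hand":0.05},{"x":1.2,"y":0.5,"z":0,"rx":15,"ry":0,"rz":0,"hand":0.05},{"x":1.2,"y":0.7,"z":0,"rx":20,"ry":0,"rz":0,"hand":0.05},{"x":1.2,"y":0.9,"z":0,"rx":24,"ry":0,"rz":0,"hand":0.05}]' 20
python3 -m creep '[{"x":0,"y":0,"z":0,"rx":0,"ry":0,"rz":0,"hand":0.3},{"x":0,"y":0,"z":0,"rx":0,"ry":0,"rz":0,"hand":0.3},{"x":0,"y":0,"z":-20,"rx":-6,"ry":0,"rz":0,"hand":0.3},{"x":0,"y":0,"z":-60,"rx":-13,"ry":0,"rz":0,"hand":0.3},{"x":0,"y":25,"z":-100,"rx":-20,"ry":0,"rz":0,"hand":0.3}]' 20
python3 -m creep '[{"x":0,"y":9,"z":-20,"rx":0,"ry":0,"rz":0,"hand":0.3},{"x":0,"y":18,"z":-40,"rx":0,"ry":0,"rz":0,"hand":0.3},{"x":0,"y":18,"z":-50,"rx":0,"ry":0,"rz":0,"hand":0.3},{"x":0,"y":18,"z":-50,"rx":0,"ry":0,"rz":0,"hand":0.3},{"x":0,"y":18,"z":-50,"rx":0,"ry":0,"rz":0,"hand":0.3}]' 20
python3 look.py w20 speed_wheel; python3 pt.py w20
```

```text
time: 20.92
tcp_pos: [0.5315, -0.2216, 0.0604]
orientation: [0.723, 0.668, -0.12, -0.13]
ft_force: [-4.3, 1.7, 0.3]
gripper_width: 0.0115
time: 21.33
tcp_pos: [0.5844, -0.2266, 0.1442]
orientation: [0.735, 0.678, 0.002, 0.002]
ft_force: [0.2, 0.1, 0.6]
gripper_width: 0.0279
time: 21.75
tcp_pos: [0.6027, -0.228, 0.1925]
orientation: [0.734, 0.679, 0.0, 0.0]
ft_force: [0.5, -0.0, -0.5]
gripper_width: 0.028
21.75 [ 0.60273061 -0.22796082  0.19247477] [7.34491235e-01 6.78617988e-01 1.92695708e-04 4.63363811e-04] 0.028046913387105972
speed_wheel [(0.58, [309.0, 97.4, 18.8, 72.7], array([320.5, 135. ]))]
tab x mm 20.75 extent 6.5 y 8.25 -34.81514962593516
dark x -17.1 y -22.8 size x,y 2.0 14.5
```

One 40° stroke moved the pointer 11.5 mm (11.2 expected), which leaves 37.85 mm. Next come three strokes of 40°, then a measurement.

```bash
Z='"x":0,"y":0,"z":0,"rx":0,"ry":0,"rz":0'
python3 -m creep '[{"x":0,"y":-15,"z":5,"rx":-5,"ry":0,"rz":0,"hand":0.3},{"x":0,"y":-35,"z":25,"rx":-10,"ry":0,"rz":0,"hand":0.3},{"x":0,"y":-55,"z":50,"rx":-15,"ry":0,"rz":0,"hand":0.3},{"x":0,"y":-72.5,"z":75,"rx":-20,"ry":0,"rz":0,"hand":0.3},{"x":0,"y":-72.5,"z":90,"rx":-20,"ry":0,"rz":0,"hand":0.3}]' 20
python3 -m creep '[{"x":0,"y":-4,"z":11,"rx":0,"ry":0,"rz":0,"hand":0.3},{"x":0,"y":-8,"z":22,"rx":0,"ry":0,"rz":0,"hand":0.3},{"x":0,"y":-12,"z":33,"rx":0,"ry":0,"rz":0,"hand":0.3},{"x":0,"y":-14.5,"z":40,"rx":0,"ry":0,"rz":0,"hand":0.3},{"x":0,"y":-14.5,"z":40,"rx":0,"ry":0,"rz":0,"hand":0.3}]' 20
python3 -m creep '[{"x":0,"y":0,"z":0,"rx":0,"ry":0,"rz":0,"hand":0.05},{"x":0,"y":0,"z":0,"rx":0,"ry":0,"rz":0,"hand":0.05},{"x":0,"y":0,"z":0,"rx":0,"ry":0,"rz":0,"hand":0.05},{"x":0,"y":0,"z":0,"rx":0,"ry":0,"rz":0,"hand":0.05},{"x":0,"y":0,"z":0,"rx":0,"ry":0,"rz":0,"hand":0.05}]' 20
python3 -m creep '[{"x":0,"y":0,"z":0,"rx":3,"ry":0,"rz":0,"hand":0.05},{"x":0,"y":0.1,"z":0,"rx":7,"ry":0,"rz":0,"hand":0.05},{"x":0,"y":0.3,"z":0,"rx":11,"ry":0,"rz":0,"hand":0.05},{"x":0,"y":0.5,"z":0,"rx":16,"ry":0,"rz":0,"hand":0.05},{"x":0,"y":0.7,"z":0,"rx":20,"ry":0,"rz":0,"hand":0.05}]' 20
python3 -m creep '[{"x":0,"y":0.1,"z":0,"rx":5,"ry":0,"rz":0,"hand":0.05},{"x":0,"y":0.3,"z":0,"rx":10,"ry":0,"rz":0,"hand":0.05},{"x":0,"y":0.5,"z":0,"rx":15,"ry":0,"rz":0,"hand":0.05},{"x":0,"y":0.7,"z":0,"rx":20,"ry":0,"rz":0,"hand":0.05},{"x":0,"y":0.7,"z":0,"rx":20,"ry":0,"rz":0,"hand":0.05}]' 20
python3 -m creep '[{"x":0,"y":0,"z":0,"rx":0,"ry":0,"rz":0,"hand":0.3},{"x":0,"y":0,"z":0,"rx":0,"ry":0,"rz":0,"hand":0.3},{"x":0,"y":0,"z":0,"rx":0,"ry":0,"rz":0,"hand":0.3},{"x":0,"y":-0.2,"z":0,"rx":-6,"ry":0,"rz":0,"hand":0.3},{"x":0,"y":-0.5,"z":0,"rx":-13,"ry":0,"rz":0,"hand":0.3}]' 20
```

```text
time: 22.27
tcp_pos: [0.5163, -0.2117, 0.0907]
orientation: [0.725, 0.668, 0.117, 0.116]
ft_force: [-1.9, 2.7, -1.7]
gripper_width: 0.0276
time: 22.68
tcp_pos: [0.5298, -0.2212, 0.0578]
orientation: [0.724, 0.668, 0.118, 0.126]
ft_force: [-0.2, 0.2, 1.6]
gripper_width: 0.0281
time: 23.1
tcp_pos: [0.531, -0.2217, 0.0594]
orientation: [0.723, 0.669, 0.118, 0.127]
ft_force: [1.5, 0.9, -2.5]
gripper_width: 0.0116
time: 23.52
tcp_pos: [0.5311, -0.2217, 0.06]
orientation: [0.735, 0.679, -0.002, -0.002]
ft_force: [-0.6, 3.8, -3.7]
gripper_width: 0.0115
time: 23.93
tcp_pos: [0.5337, -0.2218, 0.0582]
orientation: [0.722, 0.669, -0.12, -0.13]
ft_force: [-3.3, 2.8, 2.2]
gripper_width: 0.0112
time: 24.35
tcp_pos: [0.5338, -0.2229, 0.0593]
orientation: [0.733, 0.678, -0.04, -0.043]
ft_force: [0.1, -0.7, -0.8]
gripper_width: 0.0275
```

```bash

python3 -m creep '[{"x":0.3,"y":-0.7,"z":0,"rx":-7,"ry":0,"rz":0,"hand":0.3},{"x":0.6,"y":-1.4,"z":0,"rx":-14,"ry":0,"rz":0,"hand":0.3},{"x":1,"y":-2.1,"z":0,"rx":-21,"ry":0,"rz":0,"hand":0.3},{"x":1,"y":-2.5,"z":0,"rx":-27,"ry":0,"rz":0,"hand":0.05},{"x":1,"y":-2.5,"z":0,"rx":-27,"ry":0,"rz":0,"hand":0.05}]' 20
python3 -m creep '[{"x":0,"y":0,"z":0,"rx":0,"ry":0,"rz":0,"hand":0.05},{"x":0,"y":0,"z":0,"rx":0,"ry":0,"rz":0,"hand":0.05},{"x":0,"y":0,"z":0,"rx":0,"ry":0,"rz":0,"hand":0.05},{"x":0,"y":0,"z":0,"rx":2,"ry":0,"rz":0,"hand":0.05},{"x":0,"y":0.1,"z":0,"rx":5,"ry":0,"rz":0,"hand":0.05}]' 20
python3 -m creep '[{"x":0,"y":0,"z":0,"rx":4,"ry":0,"rz":0,"hand":0.05},{"x":0,"y":0.1,"z":0,"rx":8,"ry":0,"rz":0,"hand":0.05},{"x":0,"y":0.2,"z":0,"rx":12,"ry":0,"rz":0,"hand":0.05},{"x":0,"y":0.4,"z":0,"rx":16,"ry":0,"rz":0,"hand":0.05},{"x":0,"y":0.6,"z":0,"rx":20,"ry":0,"rz":0,"hand":0.05}]' 20
python3 -m creep '[{"x":0,"y":0.1,"z":-0.3,"rx":5,"ry":0,"rz":0,"hand":0.05},{"x":0,"y":0.2,"z":-0.5,"rx":10,"ry":0,"rz":0,"hand":0.05},{"x":0,"y":0.4,"z":-0.7,"rx":15,"ry":0,"rz":0,"hand":0.05},{"x":0,"y":0.4,"z":-0.7,"rx":15,"ry":0,"rz":0,"hand":0.05},{"x":0,"y":0.4,"z":-0.7,"rx":15,"ry":0,"rz":0,"hand":0.3}]' 20
python3 -m creep '[{"x":0,"y":0,"z":0,"rx":0,"ry":0,"rz":0,"hand":0.3},{"x":0,"y":0,"z":0,"rx":0,"ry":0,"rz":0,"hand":0.3},{"x":0,"y":0,"z":0,"rx":-1,"ry":0,"rz":0,"hand":0.3},{"x":0,"y":-0.2,"z":0,"rx":-7,"ry":0,"rz":0,"hand":0.3},{"x":0,"y":-0.5,"z":0,"rx":-13,"ry":0,"rz":0,"hand":0.3}]' 20
```

```text
time: 24.77
tcp_pos: [0.5232, -0.2174, 0.0584]
orientation: [0.724, 0.668, 0.119, 0.126]
ft_force: [-2.6, -1.4, -1.5]
gripper_width: 0.0189
time: 25.18
tcp_pos: [0.5302, -0.2218, 0.0617]
orientation: [0.728, 0.673, 0.087, 0.095]
ft_force: [-1.6, 7.5, 1.5]
gripper_width: 0.0114
time: 25.6
tcp_pos: [0.5319, -0.2218, 0.0623]
orientation: [0.734, 0.678, -0.033, -0.033]
ft_force: [-2.7, 2.8, -0.5]
gripper_width: 0.011
time: 26.02
tcp_pos: [0.5336, -0.2219, 0.0604]
orientation: [0.723, 0.669, -0.119, -0.126]
ft_force: [-0.0, 0.4, 0.5]
gripper_width: 0.0148
time: 26.43
tcp_pos: [0.5314, -0.2218, 0.0618]
orientation: [0.733, 0.677, -0.04, -0.042]
ft_force: [-0.5, -0.2, -0.1]
gripper_width: 0.0279
```

```bash

python3 -m creep '[{"x":0,"y":0,"z":-20,"rx":-2,"ry":0,"rz":0,"hand":0.3},{"x":0,"y":5,"z":-45,"rx":-4,"ry":0,"rz":0,"hand":0.3},{"x":0,"y":20,"z":-75,"rx":-6,"ry":0,"rz":0,"hand":0.3},{"x":0,"y":40,"z":-105,"rx":-7,"ry":0,"rz":0,"hand":0.3},{"x":0,"y":60,"z":-130,"rx":-7,"ry":0,"rz":0,"hand":0.3}]' 20
python3 -m creep '[{"x":0,"y":0,"z":0,"rx":0,"ry":0,"rz":0,"hand":0.3},{"x":0,"y":0,"z":0,"rx":0,"ry":0,"rz":0,"hand":0.3},{"x":0,"y":0,"z":0,"rx":0,"ry":0,"rz":0,"hand":0.3},{"x":0,"y":0,"z":0,"rx":0,"ry":0,"rz":0,"hand":0.3},{"x":0,"y":0,"z":0,"rx":0,"ry":0,"rz":0,"hand":0.3}]' 20
python3 look.py w21; python3 pt.py w21
```

```text
time: 26.85
tcp_pos: [0.6052, -0.228, 0.188]
orientation: [0.735, 0.678, 0.001, 0.003]
ft_force: [0.5, -0.9, 0.2]
gripper_width: 0.028
time: 27.27
tcp_pos: [0.604, -0.2267, 0.1819]
orientation: [0.735, 0.679, -0.0, -0.001]
ft_force: [0.9, 0.9, -1.1]
gripper_width: 0.0279
27.2667 [ 0.603951   -0.22673224  0.18193748] [ 7.34587961e-01  6.78512048e-01 -4.62531343e-04 -1.30959896e-03] 0.02794067318543915
tab x mm 20.875 extent 6.75 y 8.5 -34.99163679808841
dark x 8.84 y -22.7 size x,y 2.0 14.75
```

12.0 mm remain (theory 43°, and the observed gain is slightly above theory). A 38° stroke lands within tolerance either way.

```bash

python3 -m creep '[{"x":0,"y":-15,"z":5,"rx":-5,"ry":0,"rz":0,"hand":0.3},{"x":0,"y":-35,"z":20,"rx":-10,"ry":0,"rz":0,"hand":0.3},{"x":0,"y":-55,"z":45,"rx":-15,"ry":0,"rz":0,"hand":0.3},{"x":0,"y":-73,"z":68,"rx":-19,"ry":0,"rz":0,"hand":0.3},{"x":0,"y":-73,"z":80,"rx":-19,"ry":0,"rz":0,"hand":0.3}]' 20
python3 -m creep '[{"x":0,"y":-4,"z":11,"rx":0,"ry":0,"rz":0,"hand":0.3},{"x":0,"y":-8,"z":22,"rx":0,"ry":0,"rz":0,"hand":0.3},{"x":0,"y":-11.5,"z":33,"rx":0,"ry":0,"rz":0,"hand":0.3},{"x":0,"y":-13.7,"z":39.7,"rx":0,"ry":0,"rz":0,"hand":0.3},{"x":0,"y":-13.7,"z":39.7,"rx":0,"ry":0,"rz":0,"hand":0.3}]' 20
python3 -m creep '[{"x":0,"y":0,"z":0,"rx":0,"ry":0,"rz":0,"hand":0.05},{"x":0,"y":0,"z":0,"rx":0,"ry":0,"rz":0,"hand":0.05},{"x":0,"y":0,"z":0,"rx":0,"ry":0,"rz":0,"hand":0.05},{"x":0,"y":0,"z":0,"rx":0,"ry":0,"rz":0,"hand":0.05},{"x":0,"y":0,"z":0,"rx":0,"ry":0,"rz":0,"hand":0.05}]' 20
python3 -m creep '[{"x":0,"y":0,"z":0,"rx":3,"ry":0,"rz":0,"hand":0.05},{"x":0,"y":0.1,"z":0,"rx":7,"ry":0,"rz":0,"hand":0.05},{"x":0,"y":0.3,"z":0,"rx":11,"ry":0,"rz":0,"hand":0.05},{"x":0,"y":0.5,"z":0,"rx":15,"ry":0,"rz":0,"hand":0.05},{"x":0,"y":0.7,"z":0,"rx":19,"ry":0,"rz":0,"hand":0.05}]' 20
python3 -m creep '[{"x":0,"y":0.1,"z":0,"rx":5,"ry":0,"rz":0,"hand":0.05},{"x":0,"y":0.3,"z":-0.2,"rx":10,"ry":0,"rz":0,"hand":0.05},{"x":0,"y":0.5,"z":-0.4,"rx":15,"ry":0,"rz":0,"hand":0.05},{"x":0,"y":0.6,"z":-0.6,"rx":19,"ry":0,"rz":0,"hand":0.05},{"x":0,"y":0.6,"z":-0.6,"rx":19,"ry":0,"rz":0,"hand":0.05}]' 20
python3 -m creep '[{"x":0,"y":0,"z":0,"rx":0,"ry":0,"rz":0,"hand":0.05},{"x":0,"y":0,"z":0,"rx":0,"ry":0,"rz":0,"hand":0.3},{"x":0,"y":0,"z":0,"rx":0,"ry":0,"rz":0,"hand":0.3},{"x":0,"y":0,"z":0,"rx":0,"ry":0,"rz":0,"hand":0.3},{"x":0,"y":0,"z":-5,"rx":0,"ry":0,"rz":0,"hand":0.3}]' 20
python3 -m creep '[{"x":0,"y":0,"z":-15,"rx":-4,"ry":0,"rz":0,"hand":0.3},{"x":0,"y":5,"z":-40,"rx":-8,"ry":0,"rz":0,"hand":0.3},{"x":0,"y":15,"z":-70,"rx":-13,"ry":0,"rz":0,"hand":0.3},{"x":0,"y":25,"z":-100,"rx":-17,"ry":0,"rz":0,"hand":0.3},{"x":0,"y":40,"z":-130,"rx":-19,"ry":0,"rz":0,"hand":0.3}]' 20
python3 -m creep '[{"x":0,"y":0,"z":0,"rx":0,"ry":0,"rz":0,"hand":0.3},{"x":0,"y":0,"z":0,"rx":0,"ry":0,"rz":0,"hand":0.3},{"x":0,"y":0,"z":0,"rx":0,"ry":0,"rz":0,"hand":0.3},{"x":0,"y":0,"z":0,"rx":0,"ry":0,"rz":0,"hand":0.3},{"x":0,"y":0,"z":0,"rx":0,"ry":0,"rz":0,"hand":0.3}]' 20
python3 look.py w22; python3 pt.py w22
```

```text
time: 27.73
tcp_pos: [0.5204, -0.2131, 0.0944]
orientation: [0.726, 0.669, 0.111, 0.113]
ft_force: [-1.0, 0.9, -1.7]
gripper_width: 0.0277
time: 28.15
tcp_pos: [0.5313, -0.2203, 0.0592]
orientation: [0.725, 0.669, 0.112, 0.119]
ft_force: [-0.2, -0.1, -0.8]
gripper_width: 0.0279
time: 28.57
tcp_pos: [0.5332, -0.2218, 0.062]
orientation: [0.724, 0.669, 0.112, 0.122]
ft_force: [-1.0, -0.4, 1.5]
gripper_width: 0.0112
time: 28.98
tcp_pos: [0.5332, -0.2218, 0.0617]
orientation: [0.735, 0.679, -0.002, -0.001]
ft_force: [0.8, -0.3, -6.6]
gripper_width: 0.0111
time: 29.4
tcp_pos: [0.5354, -0.2218, 0.0602]
orientation: [0.724, 0.67, -0.114, -0.122]
ft_force: [-0.6, -2.4, -1.1]
gripper_width: 0.0114
time: 29.82
tcp_pos: [0.5346, -0.2212, 0.0673]
orientation: [0.724, 0.669, -0.112, -0.122]
ft_force: [-0.2, -0.5, 0.1]
gripper_width: 0.0273
time: 30.23
tcp_pos: [0.6149, -0.2278, 0.1806]
orientation: [0.735, 0.678, 0.001, 0.002]
ft_force: [-0.0, -0.9, -0.3]
gripper_width: 0.0283
time: 30.65
tcp_pos: [0.6143, -0.2274, 0.1751]
orientation: [0.734, 0.679, -0.001, -0.002]
ft_force: [0.9, -0.4, -0.2]
gripper_width: 0.028
30.65 [ 0.61432437 -0.22735111  0.17505478] [ 7.34381762e-01  6.78734274e-01 -6.19261844e-04 -1.68209488e-03] 0.028033759343714177
tab x mm 21.0 extent 6.5 y 8.25 -34.92778457772338
dark x 18.76 y -22.9 size x,y 1.75 14.75
```

2.2 mm short: inside tolerance, but I'll add a 7° correction for margin.

```bash

python3 -m creep '[{"x":0,"y":-15,"z":0,"rx":-1,"ry":0,"rz":0,"hand":0.3},{"x":0,"y":-35,"z":15,"rx":-2,"ry":0,"rz":0,"hand":0.3},{"x":0,"y":-60,"z":35,"rx":-4,"ry":0,"rz":0,"hand":0.3},{"x":0,"y":-81.5,"z":60,"rx":-4,"ry":0,"rz":0,"hand":0.3},{"x":0,"y":-81.5,"z":75,"rx":-4,"ry":0,"rz":0,"hand":0.3}]' 20
python3 -m creep '[{"x":0,"y":-0.7,"z":10,"rx":0,"ry":0,"rz":0,"hand":0.3},{"x":0,"y":-1.4,"z":20,"rx":0,"ry":0,"rz":0,"hand":0.3},{"x":0,"y":-2.1,"z":30,"rx":0,"ry":0,"rz":0,"hand":0.3},{"x":0,"y":-2.7,"z":39,"rx":0,"ry":0,"rz":0,"hand":0.3},{"x":0,"y":-2.7,"z":39,"rx":0,"ry":0,"rz":0,"hand":0.3}]' 20
python3 -m creep '[{"x":0,"y":0,"z":0,"rx":0,"ry":0,"rz":0,"hand":0.05},{"x":0,"y":0,"z":0,"rx":0,"ry":0,"rz":0,"hand":0.05},{"x":0,"y":0,"z":0,"rx":0,"ry":0,"rz":0,"hand":0.05},{"x":0,"y":0,"z":0,"rx":0,"ry":0,"rz":0,"hand":0.05},{"x":0,"y":0,"z":0,"rx":0,"ry":0,"rz":0,"hand":0.05}]' 20
python3 -m creep '[{"x":0,"y":0,"z":0,"rx":2,"ry":0,"rz":0,"hand":0.05},{"x":0,"y":0.1,"z":0,"rx":4,"ry":0,"rz":0,"hand":0.05},{"x":0,"y":0.2,"z":0,"rx":7,"ry":0,"rz":0,"hand":0.05},{"x":0,"y":0.2,"z":0,"rx":7,"ry":0,"rz":0,"hand":0.05},{"x":0,"y":0.2,"z":0,"rx":7,"ry":0,"rz":0,"hand":0.05}]' 20
python3 -m creep '[{"x":0,"y":0,"z":0,"rx":0,"ry":0,"rz":0,"hand":0.05},{"x":0,"y":0,"z":0,"rx":0,"ry":0,"rz":0,"hand":0.3},{"x":0,"y":0,"z":0,"rx":0,"ry":0,"rz":0,"hand":0.3},{"x":0,"y":0,"z":0,"rx":0,"ry":0,"rz":0,"hand":0.3},{"x":0,"y":0,"z":-5,"rx":0,"ry":0,"rz":0,"hand":0.3}]' 20
python3 -m creep '[{"x":0,"y":0,"z":-20,"rx":0,"ry":0,"rz":0,"hand":0.3},{"x":0,"y":5,"z":-45,"rx":0,"ry":0,"rz":0,"hand":0.3},{"x":0,"y":20,"z":-75,"rx":-1,"ry":0,"rz":0,"hand":0.3},{"x":0,"y":40,"z":-105,"rx":-2,"ry":0,"rz":0,"hand":0.3},{"x":0,"y":60,"z":-130,"rx":-3,"ry":0,"rz":0,"hand":0.3}]' 20
python3 -m creep '[{"x":0,"y":0,"z":0,"rx":0,"ry":0,"rz":0,"hand":0.3},{"x":0,"y":0,"z":0,"rx":0,"ry":0,"rz":0,"hand":0.3},{"x":0,"y":0,"z":0,"rx":0,"ry":0,"rz":0,"hand":0.3},{"x":0,"y":0,"z":0,"rx":0,"ry":0,"rz":0,"hand":0.3},{"x":0,"y":0,"z":0,"rx":0,"ry":0,"rz":0,"hand":0.3}]' 20
python3 look.py w23; python3 pt.py w23
python3 - <<'E'
from h import *
im=camera("top");o=outline_of("top","bolt_knob");print([(d["confidence"],d["bbox"]) for d in o[:1]])
A=np.array([.6204,.1293,.128]); a=np.array([np.cos(-.1713),np.sin(-.1713),0]);b=np.array([-a[1],a[0],0])
for d in (0,.045):print(d,proj("top",A-a*.05-b*d))
E
```

```text
time: 31.12
tcp_pos: [0.5283, -0.2191, 0.0985]
orientation: [0.734, 0.678, 0.023, 0.022]
ft_force: [-0.2, 0.4, -0.6]
gripper_width: 0.028
time: 31.53
tcp_pos: [0.5339, -0.221, 0.0607]
orientation: [0.734, 0.678, 0.023, 0.024]
ft_force: [-0.3, 0.9, 0.7]
gripper_width: 0.0281
time: 31.95
tcp_pos: [0.5349, -0.2219, 0.0633]
orientation: [0.734, 0.678, 0.024, 0.027]
ft_force: [0.4, -1.0, 0.4]
gripper_width: 0.0105
time: 32.37
tcp_pos: [0.5356, -0.2219, 0.063]
orientation: [0.734, 0.679, -0.017, -0.018]
ft_force: [1.4, -1.1, 1.2]
gripper_width: 0.0106
time: 32.78
tcp_pos: [0.5335, -0.2208, 0.0668]
orientation: [0.734, 0.678, -0.018, -0.02]
ft_force: [0.2, -0.9, -0.2]
gripper_width: 0.0271
time: 33.2
tcp_pos: [0.602, -0.2269, 0.1972]
orientation: [0.734, 0.679, 0.001, 0.001]
ft_force: [0.3, 0.4, -2.0]
gripper_width: 0.0277
time: 33.62
tcp_pos: [0.5998, -0.2262, 0.1926]
orientation: [0.734, 0.679, -0.001, -0.002]
ft_force: [0.7, -0.0, -0.1]
gripper_width: 0.0276
33.6167 [ 0.599829   -0.22622828  0.19262456] [ 7.34468786e-01  6.78640005e-01 -5.82014564e-04 -1.73421363e-03] 0.02762966884005444
tab x mm 20.875 extent 6.75 y 8.0 -34.90586419753086
dark x 20.38 y -23.0 size x,y 2.0 14.75
[(0.73, [210.2, 200.0, 9.9, 34.7])]
0 [195.86358525 225.31478424]
0.045 [217.43877285 226.61877363]
```

The pointer is now 0.5 mm from the tab. The knob's column in "top" (about 215, against 196 locked and 217 fully drawn) confirms the bolt is drawn. Handing in.

```bash
python3 -c "
from cell import *
print(finish_job())"
```

```text
the job is handed in; nothing more can be done
None
```

The turntable is unlocked and the speed pointer is set to the tab. I handed the job in at about 34 s of the 61 s allowed; no verdict is reported.

**Bolt:** I gripped the ball knob, lifted the handle to about 1.15 rad, drew the bolt to its stop and laid the handle back down in the outer notch. The tool travelled about 44.6 mm and met about 8 N at the stop. The wrist picture put the handle at about 0 rad. The top picture, before and after the wheel work, showed the bolt drawn back.

**Wheel:** I pinched the rim and swung it about its axle: four strokes of about 40° and a 7° correction. The last picture put the pointer at 20.4 mm and the tab at 20.9 mm along the box, so they are 0.5 mm apart against the 3.5 mm allowed.

**What disagreed or went wrong:**
- **Finger length:** the visible finger ends lie about 20 mm behind the reported tool centre point, not at it. My first two grips on the ball slipped because of this.
- **Slipped grips:** the third grip slipped while lifting and the handle fell back. The fourth held at 60 N with the tool turning along with the handle.
- **Grip width:** the gripper read about 19.7 mm on the 22 mm ball throughout; I did not find out why.
- **Loose things:** I did not measure their positions at the end. The gripper was planned to stay clear of them, and no force reading suggested contact.

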